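Turn the vial reader's carrier arm end for end and load it

TASK

The carrier arm of the vial reader was put back the wrong way round: lift it off its pivot pin, turn it end for end and refit it fully down on the pin, with its bored end on the reader's side but swung well out, at least 30 degrees clear of the reader. Then stand every sample vial on the bench upright and fully home in a bore of the arm, any vial in any bore, and when all are in, swing the loaded arm on its pin until it lies along the reader's face, and press the reader's start button. Leave the other things on the bench alone and let go of everything.

Things in the scene. Friction and masses are not known exactly. Their poses are not given: they have to be found in the camera images.
- station: The fixed vial reader. Origin on the bench under the pivot pin, z up. White base plate 12 mm thick, x -120 to 210, y -65 to 125 mm. A round turntable 96 mm across, top at z = 30 mm, surrounds the steel pivot pin, 12 mm in diameter. Reading position: arm on the pin, its bored end pointing along +x. The load positions lie towards -y from there, up to 45 degrees.
- pin_top (a point): Centre of the tip of the pivot pin, 80 mm above the bench; the pin's last 8 mm are tapered to 5 mm across.
- reader_face (a point): Foot of the reader head's flat face, middle of its length. The head is a white block at station x 66 to 180, y 25 to 95 mm, up to z = 88 mm; the face at y = 25 mm with a dark window looks to -y. In the reading position the arm's side lies along it, 3 mm off; it stops the arm there. Axes as the station's.
- stop_post (a point): Top of a steel post 10 mm in diameter at station x -45, y 72 mm, 48 mm above the bench. It stops the arm when the bored end is swung 45 degrees out from the reader. While the arm is the wrong way round, post and reader keep it from being swung right round on the pin.
- start (a joint): Travel of the reader's spring push button (m): 0 at rest, 0.006 fully down at 4 N, grows as it is pressed down. A black round button 22 mm across in a small grey housing on top of the reader head.
- start_top (a point): Centre of the top face of the start button, on the reader head at station x 156, y 64 mm.
- carrier: Loose aluminium carrier arm, about 450 g, 292 mm long. Origin on the pivot hole's axis at the underside; +x to its bored end, z up. On the pin its underside rests on the turntable, 30 mm above the bench. Starts on the pin wrong way round: blank end on the reader's side. Balanced near the hub; turns freely on the pin with a little friction, stays where left.
- hub_top (a point): Centre of the top of the arm's hub, 46 mm above the underside: an upright grey block 36 x 36 mm with the 15 mm pivot hole through its full height, the place to grip, across the arm. On the pin, the pin's tip stands 4 mm above it. Necks beside it are 28 mm wide, 14 mm thick.
- blank_end (a point): Middle of the blank end's end edge at the underside, x = -114 mm of the arm; a steel counterweight, 36 mm across, top at 36 mm, sits on that end at x = -94 mm. This end is 28 mm wide and 14 mm thick.
- carrier_tip (a point): Middle of the bored end's end edge at the underside: x = 178 mm of the arm. The bored bar runs from x = 38 to 178 mm, 44 mm wide, 26 mm thick.
- bore1 (a point): Centre of the mouth of a bore in the arm (x = 60 mm, 26 mm above the arm's underside): 26.5 mm in diameter, 22 mm deep, flat floor.
- bore2 (a point): Centre of the mouth of a bore in the arm (x = 93 mm, 26 mm above the arm's underside): 26.5 mm in diameter, 22 mm deep, flat floor.
- bore3 (a point): Centre of the mouth of a bore in the arm (x = 126 mm, 26 mm above the arm's underside): 26.5 mm in diameter, 22 mm deep, flat floor.
- bore4 (a point): Centre of the mouth of a bore in the arm (x = 159 mm, 26 mm above the arm's underside): 26.5 mm in diameter, 22 mm deep, flat floor.
- vial1: A sample vial with a white cap: upright cylinder 24 mm in diameter, 56 mm tall, 60 g, with a heavy steel foot 12 mm high (edge chamfered 1 mm), so it is hard to knock over; origin at the centre of its underside, z along its axis to the cap. Stands on the bench at the start. May be absent.
- vial2: A sample vial with a white cap: upright cylinder 24 mm in diameter, 56 mm tall, 60 g, with a heavy steel foot 12 mm high (edge chamfered 1 mm), so it is hard to knock over; origin at the centre of its underside, z along its axis to the cap. Stands on the bench at the start. May be absent.
- vial3: A sample vial with a white cap: upright cylinder 24 mm in diameter, 56 mm tall, 60 g, with a heavy steel foot 12 mm high (edge chamfered 1 mm), so it is hard to knock over; origin at the centre of its underside, z along its axis to the cap. Stands on the bench at the start. May be absent.
- vial4: A sample vial with a white cap: upright cylinder 24 mm in diameter, 56 mm tall, 60 g, with a heavy steel foot 12 mm high (edge chamfered 1 mm), so it is hard to knock over; origin at the centre of its underside, z along its axis to the cap. Stands on the bench at the start. May be absent.
- beaker: Bystander, to be left alone: glass beaker, 72 mm across, 90 mm tall; origin under its middle.
- jar: Bystander, to be left alone: white plastic jar, 52 mm across, 75 mm tall; origin under its middle.
- tip_box: Bystander, to be left alone: clear pipette-tip box with a lid, 92 x 67 x 46 mm; origin under its middle.
- reagent: Bystander, to be left alone: glass reagent bottle with a screw cap, 60 mm across, 120 mm tall; origin under its middle.
- dish: Bystander, to be left alone: shallow closed dish, 92 mm across, 15 mm tall; origin under its middle.
- spatula: Bystander, to be left alone: small spatula lying flat, 190 mm long; origin under its middle.

How it is judged:
By the outcome, as a careful person would: the job done as asked, in the order asked, and still so for the second after the job is handed in, with the robot touching nothing.
Of vial1, vial2, vial3, vial4 only 2 to 4 are there at a start; the rules pass over those that are not, and their reading is None.
At some moment in a run one of vial1, vial2, vial3, vial4 may be knocked a few centimetres aside while the robot is not near it.
It also fails if it takes over 210 s, if anything falls off the work surface, if the arm or the gripper's body presses on something with over 40 N, if the wrist force passes 120 N, or if a joint passes its speed limit or range.

ROBOT

A 6-joint arm with a two-finger parallel gripper is mounted at the origin on the work surface. World frame = base frame: x ahead of the robot, y to its left, z up, the work surface at z = 0. Lengths are in m, angles in rad, forces in N, time in s.
With the tool pointing down it reaches from about 0.3 to 0.775 m from the base axis. Payload 14.6 kg.
Tool frame: the origin (TCP) lies at the very end of the fingers, on their centre line; the grasp point (between the pads) lies 19 mm behind it; z points along the fingers, y is the direction in which the jaws open and shut (so a half turn about z gives the same grasp; the last joint's range is limited). The gripper opens to 94 mm and grips with 3 to 60 N. Pads are 16 mm wide; open, the fingers measure 119 mm over their backs; the gripper's body (75 mm by 177 mm) begins 78 mm behind the grasp point.
Start: joints at [1.044, 0.3, 1.521, -0, 1.321, -0.067], TCP at [0.244, 0.493, 0.205] pointing down, gripper open.
Joint ranges: [-3.03, 3.03], [-0.79, 2.21], [0.23, 2.52], [-1.04, 4.18], [0, 3.07], [-2.55, 2.55]. Speed limits (rad/s): [2.22, 2.22, 2.57, 3.14, 3.14, 3.14].

INTERFACE

Orientations are given as [roll, pitch, yaw] about the fixed x, y, z axes, in that order (R = Rz(yaw) Ry(pitch) Rx(roll)).
In Python, from station import get_obs, vision, hand_in gives the robot as it stands.
- The arm moves only by the tool play_rows, never from a script. Its argument "moves" is a list of rows, each an object with "claw": the opening, from 0 (shut) to 1 (fully open); "linear": the shift along the tool's x, y, z in mm, a list of three; "turn": the turn, a rotation vector about the tool's x, y, z in rad, a list of three. In form: [{"claw": claw, "linear": [tx, ty, tz], "turn": [ax, ay, az]}, ...]. A call has 1 to 8 rows; each row is the pose to reach, as a shift and turn from the pose measured when the call began, along the tool's axes at that moment; what a row does not reach only later rows make up. A row lasts 1/8 s, in which the tool goes at most 62.5 mm and 10.7 degrees, less where a joint would pass 70% of its speed; a pose out of reach is approached as far as the arm can. A call with a gripper value outside its range is refused whole. The fingers move at their own pace and stop on an object; "force" is the grip in N (left out, the last holds). Time passes only in rows, so rows that repeat a pose let the fingers close. It gives the time, the measured TCP pose, the force and the opening at its end, in the units of the state.
- get_obs(): the state, without advancing time (a new reading comes with each control period).
- vision.camera(name): name is "scene" or "top" or "wrist"; returns the picture (480x640x3 uint8, blue, green, red); there is no depth.
- vision.camera_info(name): a dict with "camera_matrix" (3x3 intrinsics, pixels), "rvec" (rotation vector, rad) and "tvec" (3), from world to camera coordinates, as OpenCV has them; the wrist camera has in their place "mount" (4x4, takes a point from camera to tool coordinates, whose origin is the TCP and whose axes are the flange's). Camera axes: x right, y down, z forward; pixel columns grow to the right and rows downward; lengths in m; the calibration is good to about 2 mm. The wrist camera is an equidistant fisheye: a pixel r from the principal point sees the ray r / f radians off the axis. A picture is of the moment at which its call begins: read the wrist's pose just before it. camera_info takes no time and is no camera call.
- hand_in(): hands the job in, once; it reports no verdict.
The state is a dict: "time_s": time; "qpos": joint angles; "joint_vel": joint speeds; "tau": joint torques, N m; "ee_pos": TCP position; "eef_rot": TCP orientation; "force": force on the tool from outside, world axes, zero at the start; "moment": the same for the moment, N m; "grip_width": finger opening in m.
Only numpy, scipy, OpenCV 4.12 (cv2) and the standard library are available. Lean on these libraries where they do the work, as an engineer would, in place of code of your own. Each camera call takes 0.05 s, during which the arm holds its last target.

## Working session

There is one attempt and no reset: what is moved stays moved. The work goes in short steps, Python scripts to look and compute and a tool call to move; the robot and the scene stay as the last step left them, time stands still between calls to the robot, and variables do not carry over. Pictures are saved under pics/ and viewed, and the job is handed in when it is done.

Besides the shell and the picture viewer there is one more tool, called after "Emit:" as name(argument=value, ...) on one line, values as JSON. play_rows: Moves the arm, as the interface text tells. Its arguments: {"type":"object","properties":{"moves":{"type":"array","items":{"type":"object","properties":{"claw":{"type":"number"},"linear":{"type":"array","items":{"type":"number"}},"turn":{"type":"array","items":{"type":"number"}}}}},"force":{"type":"number"}},"required":["moves"]}

```bash
ls; mkdir -p pics; python3 - <<'E'
from station import get_obs, vision
import cv2
o=get_obs();print(o)
for n in ("scene","top","wrist"):
    cv2.imwrite(f"pics/{n}0.png",vision.camera(n)); print(n,vision.camera_info(n))
E
```

```text
pics
{'time_s': 0.0, 'qpos': array([ 1.04443719e+00,  3.00445703e-01,  1.52157215e+00, -1.90569803e-05,
        1.32070789e+00, -6.65864530e-02]), 'joint_vel': array([ 0.00136325, -0.00087744, -0.00104419, -0.00066123, -0.00238099,
        0.00060056]), 'tau': array([ 1.46060679e-04, -5.31794214e+01, -3.52752256e+01,  7.08879204e-02,
        2.41916638e-02, -5.03516742e-05]), 'ee_pos': array([0.24392822, 0.49265757, 0.20490404]), 'eef_rot': array([-3.14046085e+00, -5.69748046e-05,  2.68182466e+00]), 'force': array([-0.37996051,  0.2225809 , -0.06364835]), 'moment': array([ 0.00331673, -0.00306636,  0.04435123]), 'grip_width': 0.0941693330459084}
scene {'camera_matrix': array([[464.95372255,   0.        , 317.55952301],
       [  0.        , 464.95372255, 238.63962665],
       [  0.        ,   0.        ,   1.        ]]), 'rvec': array([ 0.96939855,  2.66861194, -0.75625886]), 'tvec': array([ 0.44339755, -0.28236878,  1.26695873])}
top {'camera_matrix': array([[529.22448538,   0.        , 314.39991186],
       [  0.        , 529.22448538, 244.27622487],
       [  0.        ,   0.        ,   1.        ]]), 'rvec': array([ 2.20585431, -2.16343972,  0.08385838]), 'tvec': array([0.0229101 , 0.60680336, 1.21721063])}
wrist {'camera_matrix': array([[371.64829954,   0.        , 319.5668664 ],
       [  0.        , 371.64829954, 240.33067835],
       [  0.        ,   0.        ,   1.        ]]), 'mount': array([[-3.51693135e-05, -9.64390723e-01, -2.64481630e-01,
         7.75633350e-02],
       [ 9.99999235e-01,  2.93045213e-04, -1.20151774e-03,
        -1.46520875e-03],
       [ 1.23623764e-03, -2.64481470e-01,  9.64389975e-01,
        -1.79875735e-01],
       [ 0.00000000e+00,  0.00000000e+00,  0.00000000e+00,
         1.00000000e+00]])}
```

View pics/scene0.png

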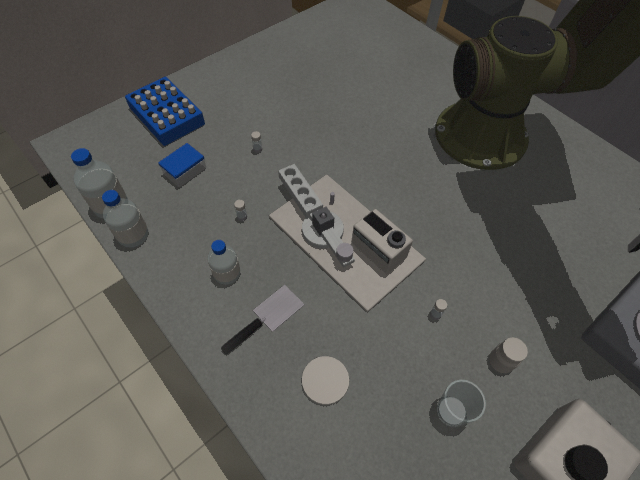

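View pics/top0.png

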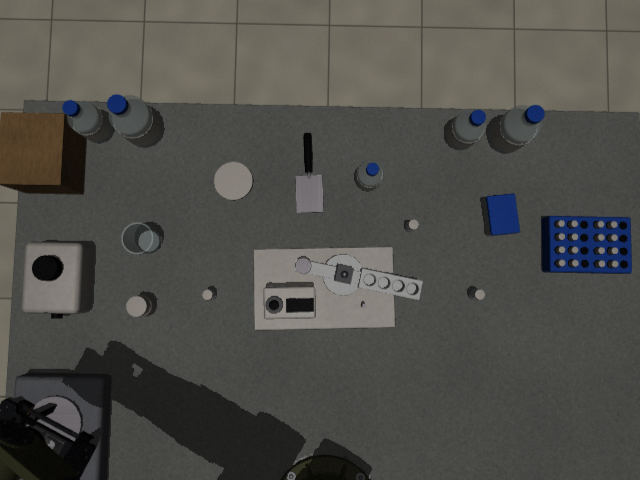

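View pics/wrist0.png

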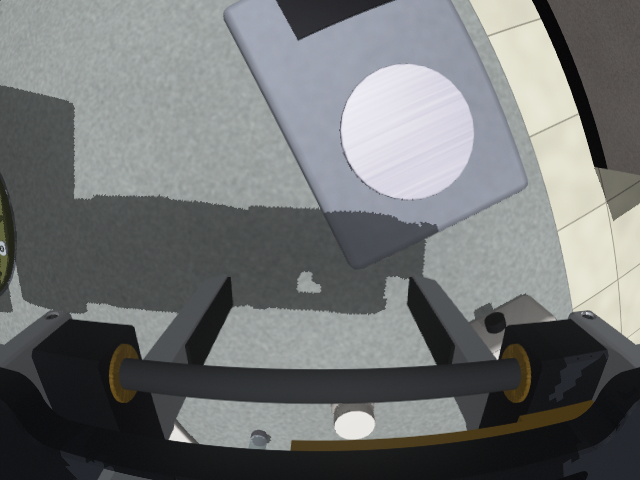

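```bash
cat > h.py <<'E'
import numpy as np, cv2
from scipy.spatial.transform import Rotation as R
from station import get_obs, vision, hand_in
INF={n:vision.camera_info(n) for n in("scene","top","wrist")}
def toolT(o=None):
    o=o or get_obs(); T=np.eye(4); T[:3,:3]=R.from_euler('xyz',o['eef_rot']).as_matrix(); T[:3,3]=o['ee_pos']; return T
def camT(n,T=None):
    i=INF[n]
    if n=="wrist": return T@i['mount']
    M=np.eye(4);M[:3,:3]=cv2.Rodrigues(i['rvec'])[0];M[:3,3]=i['tvec'];return np.linalg.inv(M)
def ray(n,u,v,T=None):
    K=INF[n]['camera_matrix'];a=np.array([(u-K[0,2])/K[0,0],(v-K[1,2])/K[1,1]])
    if n=="wrist":
        r=np.hypot(*a); d=np.r_[a/max(r,1e-9)*np.sin(r),np.cos(r)]
    else: d=np.r_[a,1]
    C=camT(n,T); return C[:3,3],C[:3,:3]@d/np.linalg.norm(d)
def onz(n,u,v,z,T=None):
    c,d=ray(n,u,v,T); return c+d*(z-c[2])/d[2]
def tri(rs):
    A=np.zeros((3,3));b=np.zeros(3)
    for c,d in rs:
        P=np.eye(3)-np.outer(d,d);A+=P;b+=P@c
    p=np.linalg.solve(A,b); return p,[np.linalg.norm((np.eye(3)-np.outer(d,d))@(p-c)) for c,d in rs]
def proj(n,p,T=None):
    C=np.linalg.inv(camT(n,T));q=C[:3,:3]@np.asarray(p)+C[:3,3];K=INF[n]['camera_matrix']
    if n=="wrist":
        th=np.arctan2(np.hypot(q[0],q[1]),q[2]);r=np.hypot(q[0],q[1]);a=q[:2]/max(r,1e-9)*th
    else: a=q[:2]/q[2]
    return a*np.diag(K)[:2]+K[:2,2]
def snap(n,f):
    o=get_obs();im=vision.camera(n);cv2.imwrite(f"pics/{f}.png",im);return im,toolT(o)
def crop(im,f,x0,y0,x1,y1,s):
    cv2.imwrite(f"pics/{f}.png",cv2.resize(im[y0:y1,x0:x1],None,fx=s,fy=s,interpolation=cv2.INTER_CUBIC))
def tomove(target,yaw=None,T=None):
    # linear mm in tool axes and rotation vector to reach target with tool down yaw
    T=T if T is not None else toolT(); l=T[:3,:3].T@(np.asarray(target)-T[:3,3])*1000
    rv=np.zeros(3)
    if yaw is not None: rv=(R.from_matrix(T[:3,:3]).inv()*R.from_euler('xyz',[np.pi,0,yaw])).as_rotvec()
    return l.round(1),rv.round(4)
E
python3 - <<'E'
from h import *
t=cv2.imread("pics/top0.png");s=cv2.imread("pics/scene0.png")
crop(t,"t0c",190,200,440,350,3.2)
crop(s,"s0c",260,150,440,320,3.5)
for p in[(412,225),(479,294),(208,294)]: print(onz("top",*p,0.056))
for p in[(256,135),(240,203),(440,302)]: print(onz("scene",*p,0.056))
print(onz("top",344,273,.08))
E
```

```text
[ 0.65229952 -0.18752915  0.056     ]
[ 0.49809818 -0.34025685  0.056     ]
[0.48629823 0.27317415 0.056     ]
[ 0.4999622  -0.33830822  0.056     ]
[ 0.65421828 -0.18916722  0.056     ]
[0.48612555 0.27119499 0.056     ]
[ 0.53917778 -0.0322964   0.08      ]
```

View pics/t0c.png

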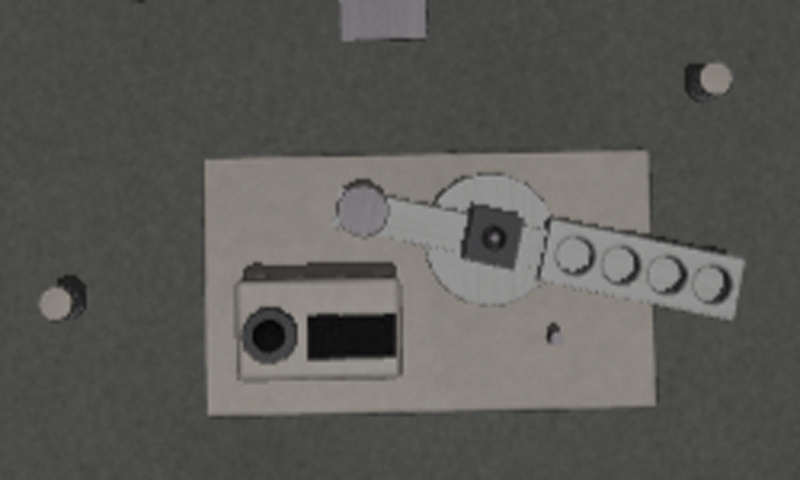

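View pics/s0c.png

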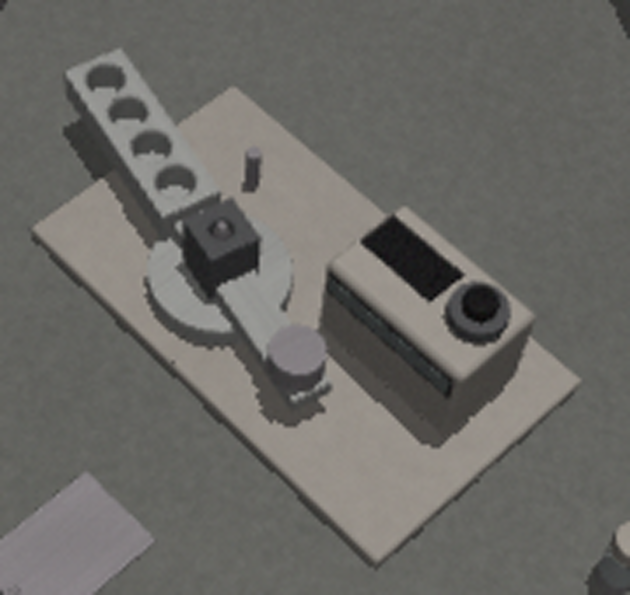

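```bash
python3 - <<'E'
from h import *
c=lambda x,y,z:onz("top",190+x/3.2,200+y/3.2,z)
P=[c(*p,.012) for p in[(205,160),(648,150),(656,405),(208,415)]]
S=np.array([[210,-65],[-120,-65],[-120,125],[210,125]])/1e3
P=np.array(P)[:,:2]
d=P-P.mean(0);s=S-S.mean(0);H=s.T@d;a=np.arctan2(H[0,1]-H[1,0],H[0,0]+H[1,1]);Rm=np.array([[np.cos(a),-np.sin(a)],[np.sin(a),np.cos(a)]])
o=P.mean(0)-Rm@S.mean(0);print(np.degrees(a),o,(P-(S@Rm.T+o))*1e3)
print(tri([ray("top",344.06,274.06),ray("scene",323.4,215.1)]), c(493,237,.08),onz("scene",323.4,215.1,.08))
B=np.array([c(*p,.056) for p in[(575,256),(621,265),(667,274),(712,284)]]);print(B)
v=B[-1]-B[0];print(np.degrees(np.arctan2(v[1],v[0])),np.linalg.norm(v))
# button
print("button",c(268,335,.1),c(555,333,.048))
for q,z in(((156,64),.1),((-45,72),.048)): print(Rm@np.array(q)/1e3+o)
E
```

```text
92.35628437066336 [ 0.53622925 -0.03401086] [[-1.83679757 -1.73095873]
 [-1.63433198  1.29775801]
 [ 1.67781258  1.70851003]
 [ 1.79331696 -1.27530931]]
(array([ 0.53702306, -0.03293478,  0.07330214]), [np.float64(0.00010216887164687966), np.float64(0.00010216887164675922)]) [ 0.53682006 -0.0324712   0.08      ] [ 0.54025807 -0.02957874  0.08      ]
[[ 0.52495675 -0.09221342  0.056     ]
 [ 0.51922333 -0.12488982  0.056     ]
 [ 0.51349343 -0.15754617  0.056     ]
 [ 0.50704757 -0.18947791  0.056     ]]
-100.4329371403133 0.0988995464244957
button [0.46691716 0.12074103 0.1       ] [ 0.47011857 -0.07947729  0.048     ]
[0.46586969 0.11922599]
[ 0.46614023 -0.08193297]
```

```bash
python3 - <<'E'
from h import *
print(tomove([.537,-.033,.2],np.radians(79.6)))
E
```

```text
(array([-495.9, -341.1,    5.3]), array([-8.0000e-04,  5.0000e-04,  1.2925e+00]))
```

Emit:
play_rows(moves=[{"claw": 1,"linear": [-496,-341,0],"turn": [0,0,1.2925]},{"claw": 1,"linear": [-496,-341,0],"turn": [0,0,1.2925]},{"claw": 1,"linear": [-496,-341,0],"turn": [0,0,1.2925]},{"claw": 1,"linear": [-496,-341,0],"turn": [0,0,1.2925]},{"claw": 1,"linear": [-496,-341,0],"turn": [0,0,1.2925]},{"claw": 1,"linear": [-496,-341,0],"turn": [0,0,1.2925]},{"claw": 1,"linear": [-496,-341,0],"turn": [0,0,1.2925]},{"claw": 1,"linear": [-496,-341,0],"turn": [0,0,1.2925]}])

```text
time_s: 1.15
ee_pos: [0.4881, 0.0541, 0.2054]
eef_rot: [-3.141, 0.001, 1.387]
force: [0.8, 0.4, 0.9]
grip_width: 0.0941
```

```bash
python3 - <<'E'
from h import *
print(get_obs()['qpos'],tomove([.537,-.033,.2],np.radians(79.6)))
E
```

```text
[ 3.61700301e-02  1.68721518e-01  1.68305316e+00 -6.97279182e-04
  1.29017134e+00  2.20535887e-01] (array([-76.7,  64. ,   5.4]), array([-0.0002,  0.0007, -0.0027]))
```

Emit:
play_rows(moves=[{"claw": 1,"linear": [-77,64,5]},{"claw": 1,"linear": [-77,64,5]},{"claw": 1,"linear": [-77,64,5]}])

```text
schema error: expected keys claw, linear, turn
```

```bash
python3 - <<'E'
from h import *
im,T=snap("wrist","w1"); np.save("w1T.npy",T); snap("scene","s1");snap("top","t1")
print(T[:3,3],get_obs()['qpos'],proj("wrist",[.537,-.033,.08],T))
E
```

```text
[0.48810938 0.05410514 0.2053556 ] [ 3.59764909e-02  1.69584783e-01  1.68338631e+00 -8.44950985e-04
  1.29007075e+00  2.21715744e-01] [390.16568597 311.49207199]
```

View pics/w1.png

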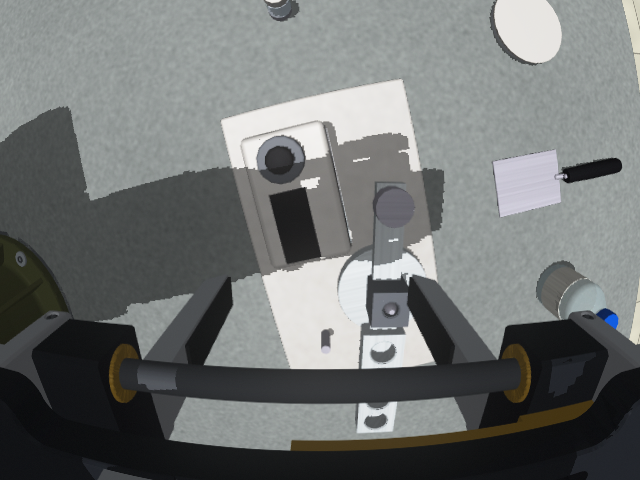

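View pics/s1.png

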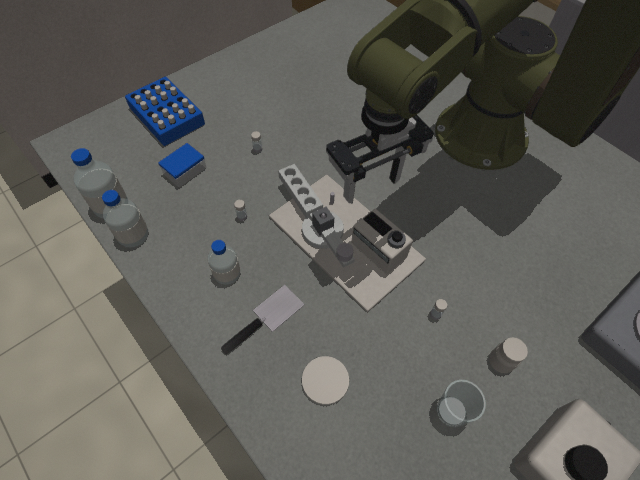

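View pics/t1.png

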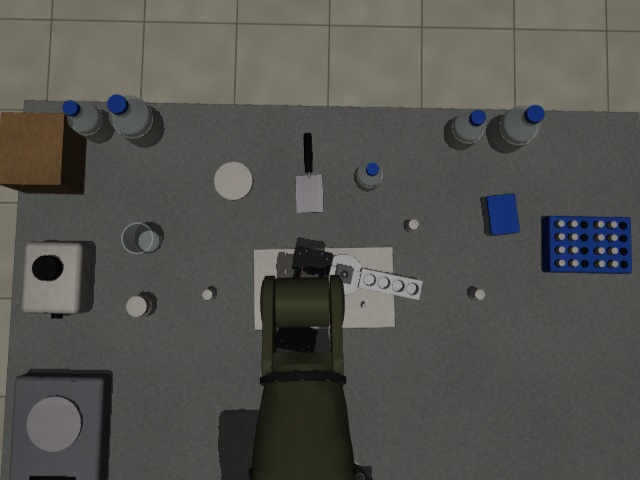

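```bash
python3 - <<'E'
from h import *
im=cv2.imread("pics/w1.png"); crop(im,"w1c",340,260,440,440,4)
E
```

```text
(no output)
```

View pics/w1c.png

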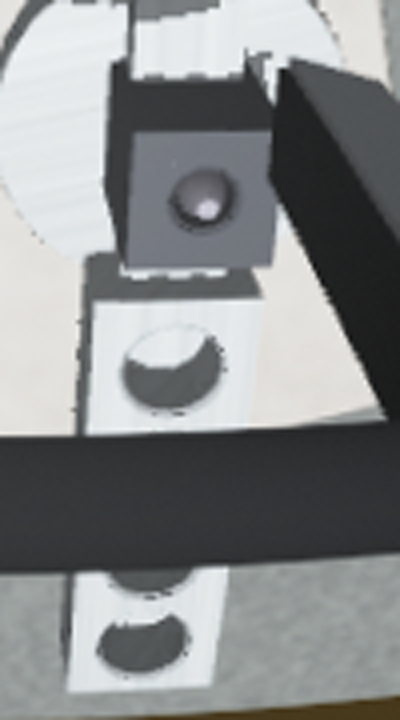

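```bash
python3 - <<'E'
from h import *
T=np.load("w1T.npy")
c=lambda x,y,z:onz("wrist",340+x/4,260+y/4,z,T)
print(c(204,196,.08)); q=[c(*p,.076) for p in[(133,130),(270,130),(275,265),(128,268)]];print(np.array(q),np.mean(q,0))
b1=c(172,369,.056);b4=c(143,640,.056);print(b1,b4,np.linalg.norm(b4-b1),np.degrees(np.arctan2(*(b4-b1)[[1,0]])),(b1+b4)/2)
print(tri([ray("top",344.06,274.06),ray("wrist",391,309,T)]),tri([ray("scene",323.4,215.1),ray("wrist",391,309,T)]))
print(tomove([.537,-.033,.2],np.radians(79.6)))
E
```

```text
[ 0.53805741 -0.03059483  0.08      ]
[[ 0.52423789 -0.01256132  0.076     ]
 [ 0.55577617 -0.01905425  0.076     ]
 [ 0.55370672 -0.0549623   0.076     ]
 [ 0.51844551 -0.04803201  0.076     ]] [ 0.53804157 -0.03365247  0.076     ]
[ 0.52724648 -0.09244131  0.056     ] [ 0.50903264 -0.18881959  0.056     ] 0.09808423100011977 -100.70170781092283 [ 0.51813956 -0.14063045  0.056     ]
(array([ 0.53767204, -0.0324883 ,  0.07670053]), [np.float64(0.0008018245680957557), np.float64(0.0008018245680955666)]) (array([ 0.53846758, -0.03192581,  0.07644545]), [np.float64(0.000466934905777121), np.float64(0.0004669349057771286)])
(array([-76.4,  64.2,   4.8]), array([-0.0012,  0.0011, -0.004 ]))
```

```bash
python3 - <<'E'
from h import *
print(tomove([.538,-.0325,.14],np.radians(79.5)))
E
```

```text
(array([-75.7,  65.2,  64.8]), array([-0.0012,  0.0011, -0.0022]))
```

Emit:
play_rows(moves=[{"claw": 1,"linear": [-76,65,5],"turn": [0,0,-0.002]},{"claw": 1,"linear": [-76,65,5],"turn": [0,0,-0.002]},{"claw": 1,"linear": [-76,65,65],"turn": [0,0,-0.002]},{"claw": 1,"linear": [-76,65,65],"turn": [0,0,-0.002]},{"claw": 1,"linear": [-76,65,65],"turn": [0,0,-0.002]}])

```text
time_s: 1.92
ee_pos: [0.5383, -0.0318, 0.1418]
eef_rot: [3.141, 0.001, 1.389]
force: [0.5, 0.1, -0.5]
grip_width: 0.0937
```

```bash
python3 - <<'E'
from h import *
im,T=snap("wrist","w2"); np.save("w2T.npy",T)
print(T[:3,3],get_obs()['qpos'],proj("wrist",[.538,-.0325,.08],T))
crop(im,"w2c",220,240,420,440,4)
E
```

```text
[ 0.53830813 -0.03179578  0.14179126] [-1.26685269e-01  3.36210193e-01  1.62664160e+00 -1.04113865e-03
  1.17709158e+00  5.59148686e-02] [320.8597841  254.19232311]
```

View pics/w2.png

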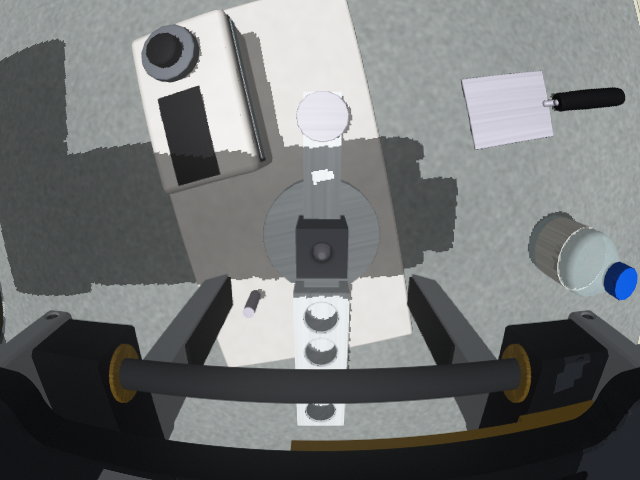

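```bash
python3 - <<'E'
from h import *
T=np.load("w2T.npy")
w=lambda u,v,z:onz("wrist",u,v,z,T)
pin=w(321,252,.08);print("pin",pin)
p=w(248,312,.048);v=(p-pin);print("post",p,np.degrees(np.arctan2(v[1],v[0])-np.arctan2(72,-45)),np.hypot(*v[:2]))
a=w(347.5,2,.012);b=w(410,330,.012);print(np.degrees(np.arctan2(*(a-b)[[1,0]])),a,b)
c=w(195,279,.012);d=w(228,367,.012);print(np.degrees(np.arctan2(*(c-d)[[1,0]])))
e=w(169,45,.1);print("button",e)
b1=w(320,317,.056);b4=w(320,411,.056);print(np.degrees(np.arctan2(*(b4-b1)[[1,0]])))
print(tomove([.538,-.0325,.042],np.radians(79.5)))
E
python3 - <<'E'
import cv2
im=cv2.imread("pics/w2.png");import sys
sys.path.insert(0,".")
cv2.imwrite("pics/w2d.png",cv2.resize(im[0:200,120:280],None,fx=3,fy=3,interpolation=cv2.INTER_CUBIC))
E
```

```text
pin [ 0.538377  -0.0309776  0.08     ]
post [ 0.46778491 -0.08128499  0.048     ] -266.52983898405097 0.08668377199492115
91.75987712045637 [0.59585389 0.15776014 0.012     ] [ 0.60517251 -0.14552809  0.012     ]
92.47971750822366
button [0.470614   0.12378015 0.1       ]
-100.40735487567372
(array([ -0.5,  -0.7, 100.2]), array([0.0017, 0.0009, 0.0011]))
```

View pics/w2d.png

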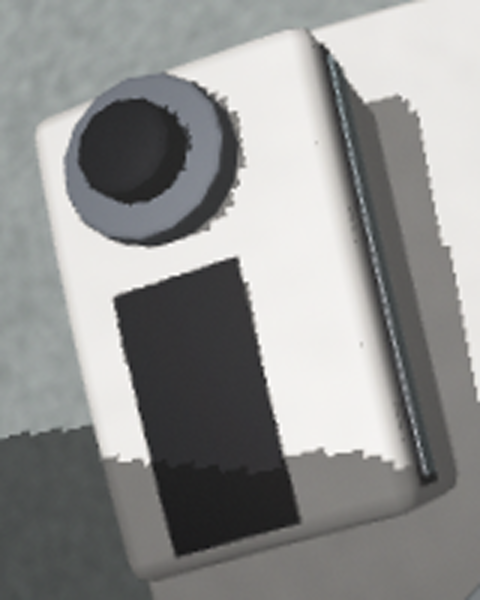

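View pics/w2c.png

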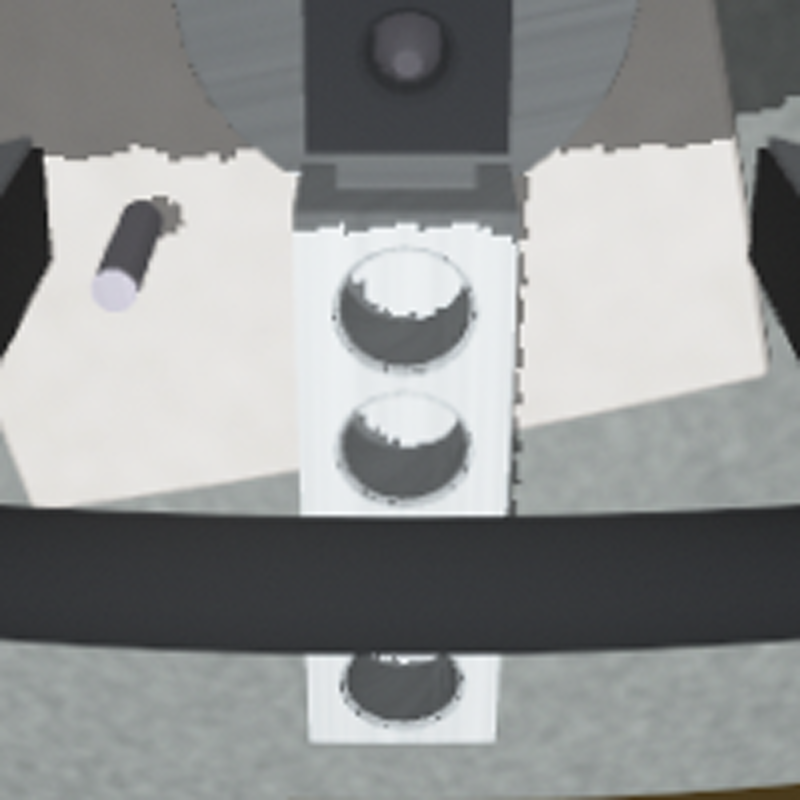

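Emit:
play_rows(moves=[{"claw": 1,"linear": [-0.5,-0.7,50],"turn": [0,0,0.001]},{"claw": 1,"linear": [-0.5,-0.7,85],"turn": [0,0,0.001]},{"claw": 1,"linear": [-0.5,-0.7,98],"turn": [0,0,0.001]},{"claw": 0.6,"linear": [-0.5,-0.7,98],"turn": [0,0,0.001]},{"claw": 0.5,"linear": [-0.5,-0.7,98],"turn": [0,0,0.001]},{"claw": 0.45,"linear": [-0.5,-0.7,98],"turn": [0,0,0.001]}], force=40)

```text
time_s: 2.72
ee_pos: [0.5386, -0.0325, 0.0455]
eef_rot: [3.138, 0.001, 1.388]
force: [0.1, 0.3, 0.4]
grip_width: 0.0672
```

Emit:
play_rows(moves=[{"claw": 0.3,"linear": [0,0,3],"turn": [0,0,0]},{"claw": 0.3,"linear": [0,0,3],"turn": [0,0,0]},{"claw": 0.3,"linear": [0,0,3],"turn": [0,0,0]},{"claw": 0.3,"linear": [0,0,3],"turn": [0,0,0]},{"claw": 0.3,"linear": [0,0,3],"turn": [0,0,0]},{"claw": 0.3,"linear": [0,0,3],"turn": [0,0,0]},{"claw": 0.3,"linear": [0,0,3],"turn": [0,0,0]}])

```text
time_s: 3.6
ee_pos: [0.5388, -0.0325, 0.0426]
eef_rot: [3.137, 0.001, 1.388]
force: [2.2, 0.7, 1.5]
grip_width: 0.0357
```

Emit:
play_rows(moves=[{"claw": 0.2,"linear": [0,0,0],"turn": [0,0,0]},{"claw": 0.2,"linear": [0,0,-10],"turn": [0,0,0]},{"claw": 0.2,"linear": [0,0,-20],"turn": [0,0,0]},{"claw": 0.2,"linear": [0,0,-30],"turn": [0,0,0]},{"claw": 0.2,"linear": [0,0,-45],"turn": [0,0,0]},{"claw": 0.2,"linear": [0,0,-65],"turn": [0,0,0]},{"claw": 0.2,"linear": [0,0,-90],"turn": [0,0,0]},{"claw": 0.2,"linear": [0,0,-105],"turn": [0,0,0]}], force=40)

```text
time_s: 4.6
ee_pos: [0.5386, -0.0324, 0.1494]
eef_rot: [3.136, 0.001, 1.388]
force: [1.1, -0.1, -3.8]
grip_width: 0.036
```

```bash
python3 - <<'E'
from h import *
im,T=snap("wrist","w3"); np.save("w3T.npy",T);snap("scene","s3")
o=get_obs();print(o['ee_pos'],o['eef_rot'],o['force'],o['moment'],o['qpos'],o['grip_width'])
E
```

```text
[ 0.53896456 -0.03244215  0.14935409] [3.13478376e+00 5.81896773e-04 1.38758122e+00] [ 0.03840293 -0.69286441 -4.70135807] [-0.1025393   0.08351894  0.02684523] [-1.27475823e-01  3.26363119e-01  1.62207793e+00 -1.03590382e-03
  1.18638589e+00  5.61225347e-02] 0.03566446145286611
```

View pics/w3.png

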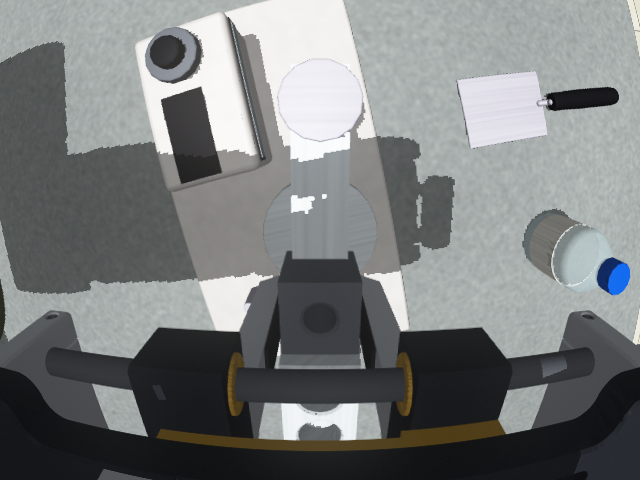

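View pics/s3.png

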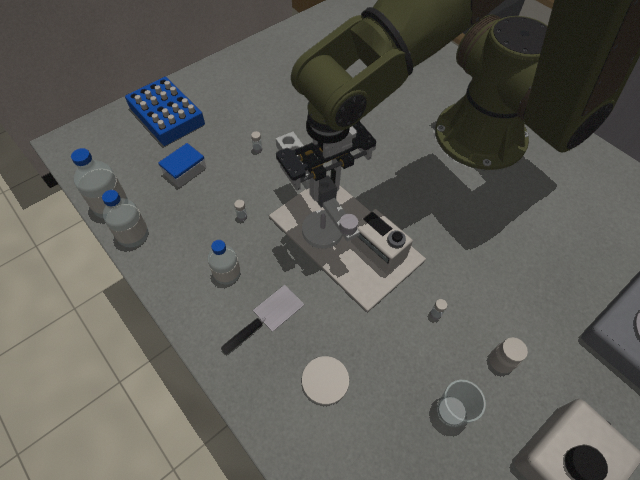

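```bash
python3 - <<'E'
from h import *
im=cv2.imread("pics/w3.png");crop(im,"w3c",260,240,380,360,6)
T=np.load("w2T.npy");print("pin w2",onz("wrist",322,253.5,.08,T))
T3=np.load("w3T.npy")
I=np.eye(4)
print("hole tool",onz("wrist",320,318,-.0334,I),onz("wrist",320,100,-.0334+.010,I))
# target tool yaw for arm yaw 50.1 (station -42)
print(tomove([.538,-.0325,.1494],np.radians(50.1+180),T3), get_obs()['qpos'][5])
E
```

```text
pin w2 [ 0.53885911 -0.03215769  0.08      ]
hole tool [-0.00013275 -0.00080095 -0.0334    ] [ 0.09281984 -0.00081891 -0.0234    ]
(array([-0.2, -0.6, -0. ]), array([ 1.1000e-03,  7.6000e-03, -2.6284e+00])) 0.0561225346603487
```

View pics/w3c.png

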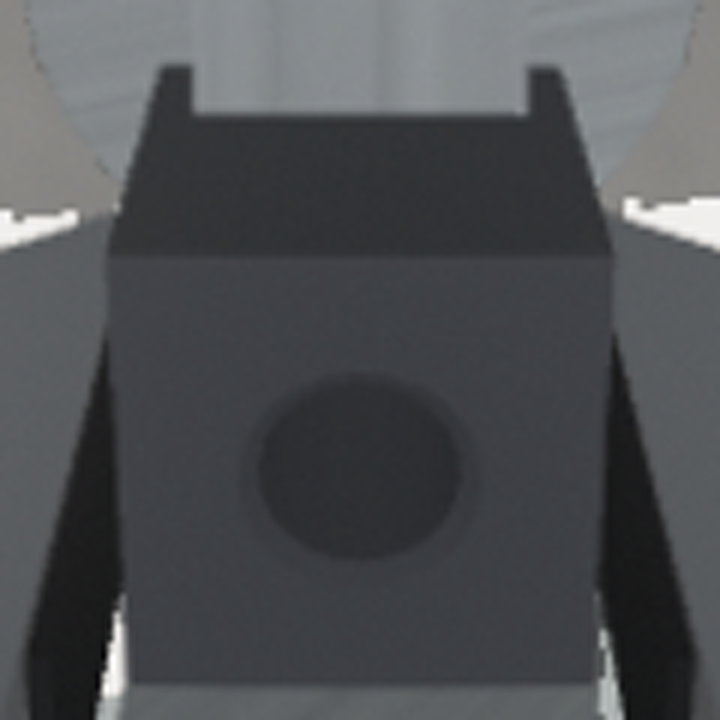

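Emit:
play_rows(moves=[{"claw": 0.2,"linear": [0,0,0],"turn": [0,0,-0.17]},{"claw": 0.2,"linear": [0,0,0],"turn": [0,0,-0.34]},{"claw": 0.2,"linear": [0,0,0],"turn": [0,0,-0.51]},{"claw": 0.2,"linear": [0,0,0],"turn": [0,0,-0.68]},{"claw": 0.2,"linear": [0,0,0],"turn": [0,0,-0.85]},{"claw": 0.2,"linear": [0,0,0],"turn": [0,0,-1.02]},{"claw": 0.2,"linear": [0,0,0],"turn": [0,0,-1.19]},{"claw": 0.2,"linear": [0,0,0],"turn": [0,0,-1.36]}])

```text
time_s: 5.7
ee_pos: [0.5386, -0.0324, 0.1483]
eef_rot: [3.141, 0.005, 2.753]
force: [0.4, -0.5, -5.8]
grip_width: 0.0358
```

```bash
python3 - <<'E'
from h import *
print(tomove([.5392,-.0324,.149],np.radians(182.1)),get_obs()['qpos'])
E
```

```text
(array([-0.6,  0.2, -0.7]), array([-0.0007,  0.0053, -0.425 ])) [-1.27451580e-01  3.27497846e-01  1.62314082e+00 -1.00568843e-03
  1.18576636e+00 -1.30953608e+00]
```

Emit:
play_rows(moves=[{"claw": 0.2,"linear": [-0.6,0.2,0],"turn": [0,0.005,-0.17]},{"claw": 0.2,"linear": [-0.6,0.2,0],"turn": [0,0.005,-0.34]},{"claw": 0.2,"linear": [-0.6,0.2,0],"turn": [0,0.005,-0.425]},{"claw": 0.2,"linear": [-0.6,0.2,0],"turn": [0,0.005,-0.425]}])

```text
time_s: 6.2
ee_pos: [0.5388, -0.0324, 0.1475]
eef_rot: [-3.141, -0.001, -3.106]
force: [0.9, -0.5, -4.9]
grip_width: 0.0359
```

```bash
python3 - <<'E'
from h import *
im,T=snap("wrist","w4"); np.save("w4T.npy",T);snap("top","t4");s,_=snap("scene","s4");crop(s,"s4c",240,110,440,280,4)
print(tomove([.5392,-.0324,.149],np.radians(182.1)),get_obs()['qpos'])
E
```

```text
(array([-0.2,  0. , -1. ]), array([-0.0006, -0.0005, -0.0019])) [-1.27541470e-01  3.32042219e-01  1.61791899e+00 -7.46356267e-04
  1.19202824e+00 -1.73281653e+00]
```

View pics/w4.png

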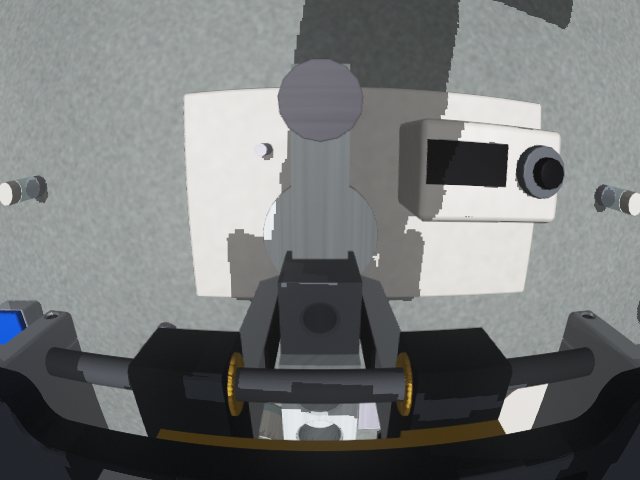

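View pics/s4c.png

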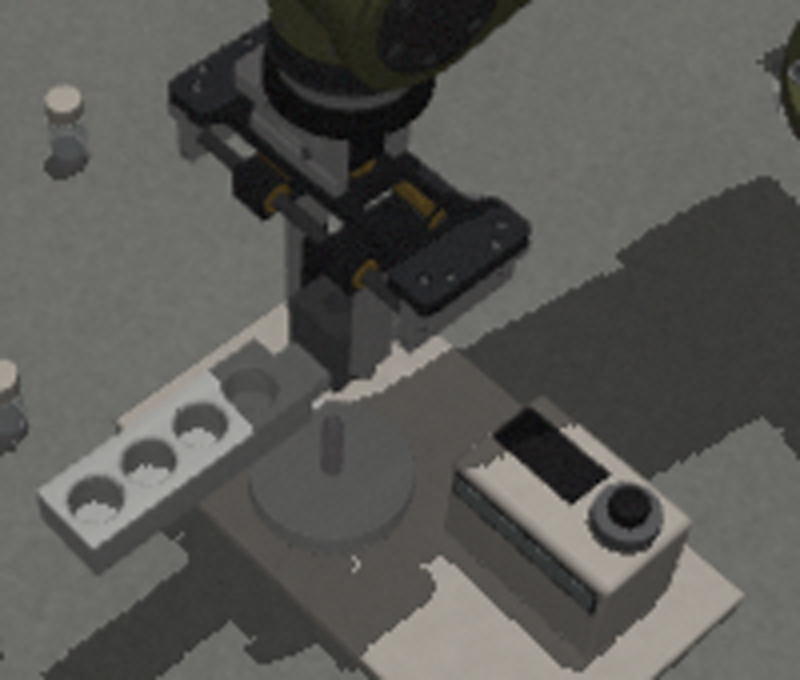

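Emit:
play_rows(moves=[{"claw": 0.2,"linear": [-0.2,0,30],"turn": [0,0,0]},{"claw": 0.2,"linear": [-0.2,0,48],"turn": [0,0,0]},{"claw": 0.2,"linear": [-0.2,0,55],"turn": [0,0,0]},{"claw": 0.2,"linear": [-0.2,0,62],"turn": [0,0,0]},{"claw": 0.2,"linear": [-0.2,0,68],"turn": [0,0,0]},{"claw": 0.2,"linear": [-0.2,0,68],"turn": [0,0,0]}])

```text
time_s: 7.1
ee_pos: [0.5391, -0.0324, 0.0798]
eef_rot: [-3.141, -0.001, -3.107]
force: [-0.5, -0.2, -3.8]
grip_width: 0.0357
```

Emit:
play_rows(moves=[{"claw": 0.2,"linear": [0,0,8],"turn": [0,0,0]},{"claw": 0.2,"linear": [0,0,16],"turn": [0,0,0]},{"claw": 0.2,"linear": [0,0,24],"turn": [0,0,0]},{"claw": 0.2,"linear": [0,0,31],"turn": [0,0,0]},{"claw": 0.2,"linear": [0,0,35],"turn": [0,0,0]},{"claw": 0.2,"linear": [0,0,37.5],"turn": [0,0,0]},{"claw": 0.2,"linear": [0,0,37.5],"turn": [0,0,0]}])

```text
time_s: 7.98
ee_pos: [0.5393, -0.0325, 0.0426]
eef_rot: [-3.141, -0.0, -3.107]
force: [-0.1, 0.1, -3.7]
grip_width: 0.0355
```

Emit:
play_rows(moves=[{"claw": 0.6,"linear": [0,0,0],"turn": [0,0,0]},{"claw": 0.7,"linear": [0,0,0],"turn": [0,0,0]},{"claw": 0.8,"linear": [0,0,0],"turn": [0,0,0]},{"claw": 0.9,"linear": [0,0,-10],"turn": [0,0,0]},{"claw": 0.9,"linear": [0,0,-45],"turn": [0,0,0]},{"claw": 0.9,"linear": [0,0,-75],"turn": [0,0,0.17]},{"claw": 0.9,"linear": [0,0,-100],"turn": [0,0,0.34]},{"claw": 0.9,"linear": [0,0,-100],"turn": [0,0,0.51]}])

```text
time_s: 8.98
ee_pos: [0.5402, -0.0325, 0.1454]
eef_rot: [3.141, 0.004, 2.661]
force: [-0.6, -0.3, 0.3]
grip_width: 0.0847
```

Emit:
play_rows(moves=[{"claw": 0.9,"linear": [0,0,0],"turn": [0,0,0.17]},{"claw": 0.9,"linear": [0,0,0],"turn": [0,0,0.34]},{"claw": 0.9,"linear": [0,0,0],"turn": [0,0,0.51]},{"claw": 0.9,"linear": [0,0,0],"turn": [0,0,0.68]},{"claw": 0.9,"linear": [0,0,0],"turn": [0,0,0.85]},{"claw": 0.9,"linear": [0,0,0],"turn": [0,0,1.02]},{"claw": 0.9,"linear": [0,0,0],"turn": [0,0,1.19]},{"claw": 0.9,"linear": [0,0,0],"turn": [0,0,1.36]}])

```text
time_s: 9.98
ee_pos: [0.5403, -0.0325, 0.1462]
eef_rot: [3.137, -0.0, 1.295]
force: [-0.7, 1.0, -0.1]
grip_width: 0.0845
```

Emit:
play_rows(moves=[{"claw": 0.9,"linear": [0,0,0],"turn": [0,0,0.17]},{"claw": 0.9,"linear": [0,0,0],"turn": [0,0,0.34]},{"claw": 0.9,"linear": [0,0,0],"turn": [0,0,0.51]},{"claw": 0.9,"linear": [0,0,0],"turn": [0,0,0.68]},{"claw": 0.9,"linear": [0,0,0],"turn": [0,0,0.85]},{"claw": 0.9,"linear": [0,0,0],"turn": [0,0,1.02]},{"claw": 0.9,"linear": [0,0,0],"turn": [0,0,1.19]},{"claw": 0.9,"linear": [0,0,0],"turn": [0,0,1.26]}])

```text
time_s: 10.98
ee_pos: [0.5404, -0.0325, 0.147]
eef_rot: [3.14, -0.005, 0.031]
force: [-0.7, 0.1, -0.2]
grip_width: 0.0844
```

```bash
python3 - <<'E'
from h import *
im,T=snap("wrist","w5"); np.save("w5T.npy",T);snap("top","t5");crop(im,"w5c",220,200,420,440,4)
print(T[:3,3],proj("wrist",[.539,-.0325,.08],T));print(tomove([.5392,-.0325,.0426],np.radians(2.1)),get_obs()['qpos'])
E
```

```text
[ 0.54039765 -0.03251884  0.14697708] [317.51226452 253.59975405]
(array([ -1.7,  -0.2, 104.3]), array([ 0.0016, -0.0053, -0.0024])) [-1.27429896e-01  3.32806312e-01  1.61960590e+00 -7.34769366e-04
  1.18369246e+00  1.40941134e+00]
```

View pics/w5.png

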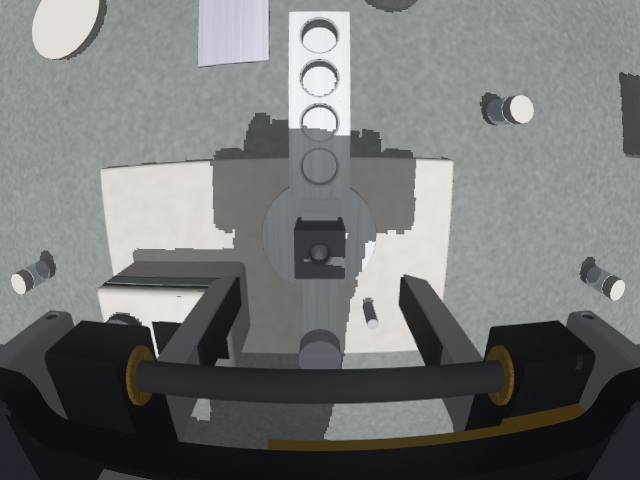

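View pics/w5c.png

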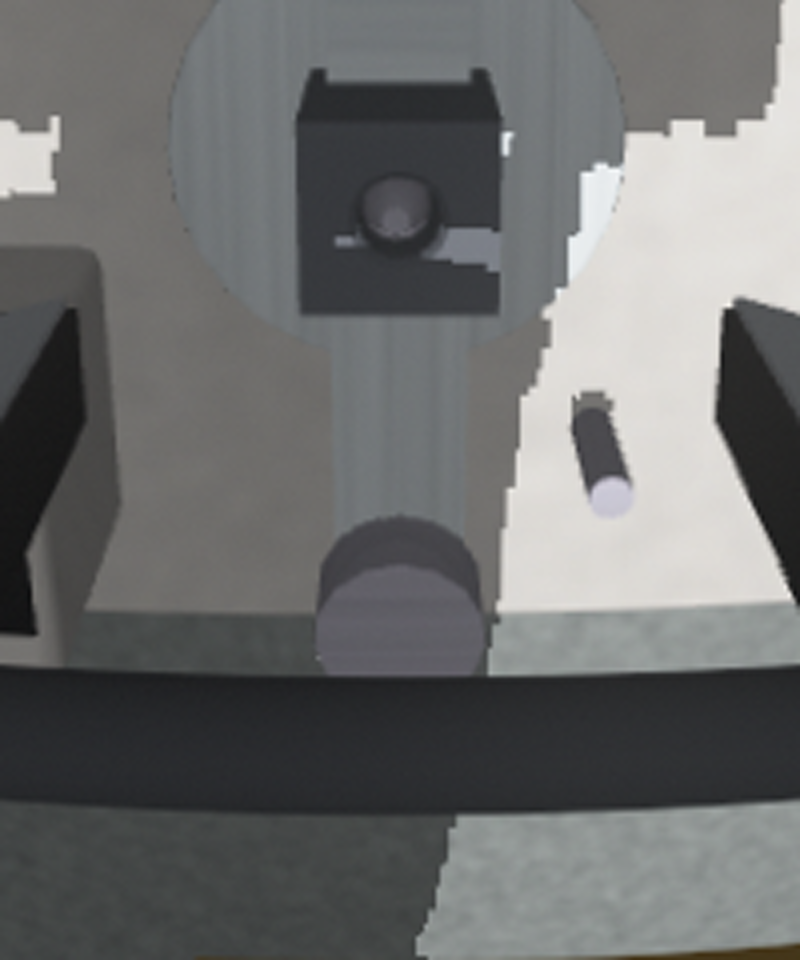

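```bash
python3 - <<'E'
from h import *
T=np.load("w5T.npy")
w=lambda u,v,z:onz("wrist",u,v,z,T)
pin=w(319.5,252.5,.08);p=w(372.75,323.75,.048);v=p-pin
print(pin,p,np.degrees(np.arctan2(v[1],v[0]))-np.degrees(np.arctan2(72,-45)),np.hypot(*v[:2]))
a=w(110,168.5,.012);b=w(445,158.5,.012);print(a,b,np.degrees(np.arctan2(*(a-b)[[1,0]])))
b1=w(319.5,166,.056);b4=w(320,35,.056);print(b1,b4,np.degrees(np.arctan2(*(b4-b1)[[1,0]])),np.linalg.norm(b4-b1))
for p in[(521,109),(612,288),(20,284)]:print(w(*p,.056))
E
```

```text
[ 0.53983867 -0.03385431  0.08      ] [ 0.46788602 -0.08147124  0.048     ] -268.5095305670786 0.08628184894042404
[0.59430952 0.16526434 0.012     ] [ 0.60774499 -0.14178299  0.012     ] 92.5054940384607
[ 0.59803434 -0.03209463  0.056     ] [ 0.69588349 -0.02940662  0.056     ] 1.573571224601149 0.09788605581020587
[ 0.65516588 -0.19065609  0.056     ]
[ 0.50092332 -0.33330305  0.056     ]
[0.48647578 0.27119703 0.056     ]
```

Emit:
play_rows(moves=[{"claw": 0.8,"linear": [-1.5,0,50],"turn": [0,-0.005,0]},{"claw": 0.8,"linear": [-1.5,0,85],"turn": [0,-0.005,0]},{"claw": 0.7,"linear": [-1.5,0,104],"turn": [0,-0.005,0]},{"claw": 0.5,"linear": [-1.5,0,104],"turn": [0,-0.005,0]},{"claw": 0.4,"linear": [-1.5,0,104],"turn": [0,-0.005,0]},{"claw": 0.2,"linear": [-1.5,0,104],"turn": [0,-0.005,0]},{"claw": 0.2,"linear": [-1.5,0,104],"turn": [0,-0.005,0]},{"claw": 0.2,"linear": [-1.5,0,104],"turn": [0,-0.005,0]}])

```text
time_s: 12.08
ee_pos: [0.5399, -0.0328, 0.0439]
eef_rot: [3.14, -0.002, 0.034]
force: [-1.3, -0.4, 6.9]
grip_width: 0.0358
```

Emit:
play_rows(moves=[{"claw": 0.2,"linear": [0,0,0],"turn": [0,0,0]},{"claw": 0.2,"linear": [0,0,0],"turn": [0,0,0]},{"claw": 0.2,"linear": [0,0,0],"turn": [0,0,0]}])

```text
time_s: 12.45
ee_pos: [0.5398, -0.0328, 0.0439]
eef_rot: [3.14, -0.001, 0.034]
force: [-1.8, 0.8, 1.1]
grip_width: 0.0361
```

Emit:
play_rows(moves=[{"claw": 0.2,"linear": [0,0,-12],"turn": [0,0,0]},{"claw": 0.2,"linear": [0,0,-30],"turn": [0,0,0]},{"claw": 0.2,"linear": [0,0,-32],"turn": [0,0,-0.17]},{"claw": 0.2,"linear": [0,0,-32],"turn": [0,0,-0.34]},{"claw": 0.2,"linear": [0,0,-32],"turn": [0,0,-0.51]},{"claw": 0.2,"linear": [0,0,-32],"turn": [0,0,-0.68]},{"claw": 0.2,"linear": [0,0,-32],"turn": [0,0,-0.85]},{"claw": 0.2,"linear": [0,0,-32],"turn": [0,0,-0.875]}])

```text
time_s: 13.45
ee_pos: [0.5401, -0.0325, 0.0769]
eef_rot: [3.139, -0.0, 0.91]
force: [2.0, 3.3, -3.4]
grip_width: 0.0359
```

```bash
python3 - <<'E'
from h import *
o=get_obs();print(o['force'],o['moment'],tomove([.5393,-.0327,.0439],np.radians(52.1)),get_obs()['qpos'])
im,T=snap("wrist","w6"); np.save("w6T.npy",T)
E
```

```text
[ 2.04704915  3.28055913 -3.39522314] [ 0.60777741 -0.28403338 -0.03875332] (array([-0.6, -0.6, 33. ]), array([ 0.0029, -0.0004,  0.0002])) [-1.27313140e-01  4.20644706e-01  1.67848460e+00 -1.32589626e-03
  1.03977304e+00  5.34613496e-01]
```

View pics/w6.png

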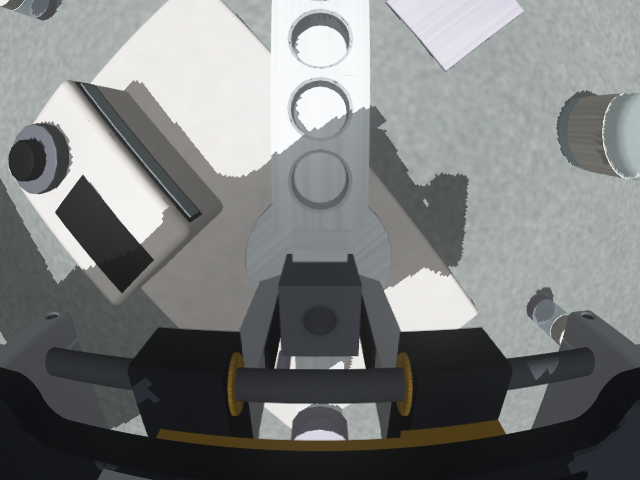

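Emit:
play_rows(moves=[{"claw": 0.2,"linear": [0.8,0,8],"turn": [0,0,0]},{"claw": 0.2,"linear": [0.8,0,16],"turn": [0,0,0]},{"claw": 0.2,"linear": [0.8,0,24],"turn": [0,0,0]},{"claw": 0.2,"linear": [0.8,0,30],"turn": [0,0,0]},{"claw": 0.2,"linear": [0.8,0,33],"turn": [0,0,0]},{"claw": 0.2,"linear": [0.8,0,33],"turn": [0,0,0]}])

```text
time_s: 14.25
ee_pos: [0.5407, -0.032, 0.0439]
eef_rot: [3.139, -0.0, 0.908]
force: [-1.0, 0.2, -1.9]
grip_width: 0.0361
```

Emit:
play_rows(moves=[{"claw": 0.6,"linear": [0,0,0.3],"turn": [0,0,0]},{"claw": 0.7,"linear": [0,0,0.3],"turn": [0,0,0]},{"claw": 0.8,"linear": [0,0,0],"turn": [0,0,0]},{"claw": 0.9,"linear": [0,0,-10],"turn": [0,0,0]},{"claw": 0.9,"linear": [0,0,-45],"turn": [0,0,0]},{"claw": 0.9,"linear": [0,0,-100],"turn": [0,0,0]},{"claw": 0.9,"linear": [0,0,-130],"turn": [0,0,0]},{"claw": 0.9,"linear": [0,0,-130],"turn": [0,0,0]}])

```text
time_s: 15.25
ee_pos: [0.5413, -0.0319, 0.1768]
eef_rot: [3.134, -0.003, 0.908]
force: [0.7, -0.5, -0.1]
grip_width: 0.0847
```

```bash
python3 - <<'E'
from h import *
im,T=snap("wrist","w7"); np.save("w7T.npy",T);s,_=snap("scene","s7");t,_=snap("top","t7")
crop(im,"w7c",220,0,420,290,2.75);crop(s,"s7c",270,150,440,310,4)
print(T[:3,3],[proj("wrist",[.5393+r*np.cos(np.radians(52.1)),-.0327+r*np.sin(np.radians(52.1)),.056],T).round(1) for r in(.06,.093,.126,.159)],proj("wrist",[.5393,-.0327,.08],T))
E
```

```text
[ 0.54126752 -0.03190879  0.17682405] [array([317.4, 162. ]), array([317.4, 121.3]), array([317.3,  81.1]), array([317.3,  42.2])] [317.62061318 241.84668155]
```

View pics/w7c.png

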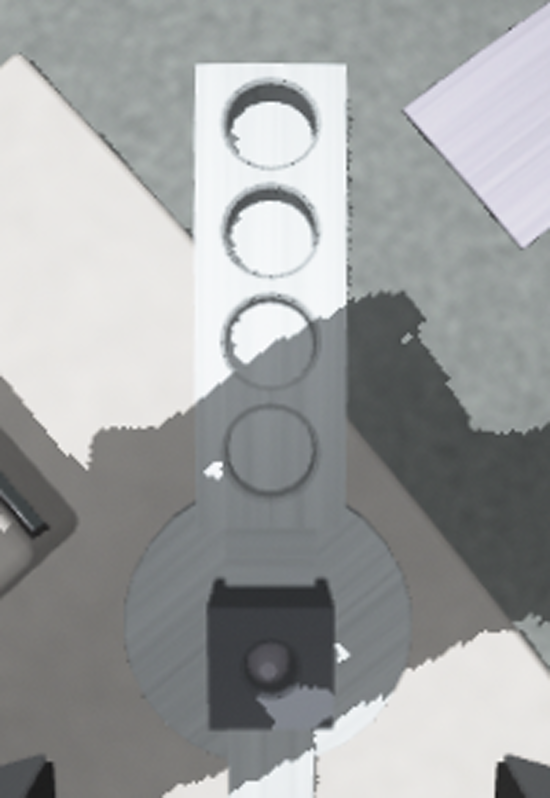

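View pics/s7c.png

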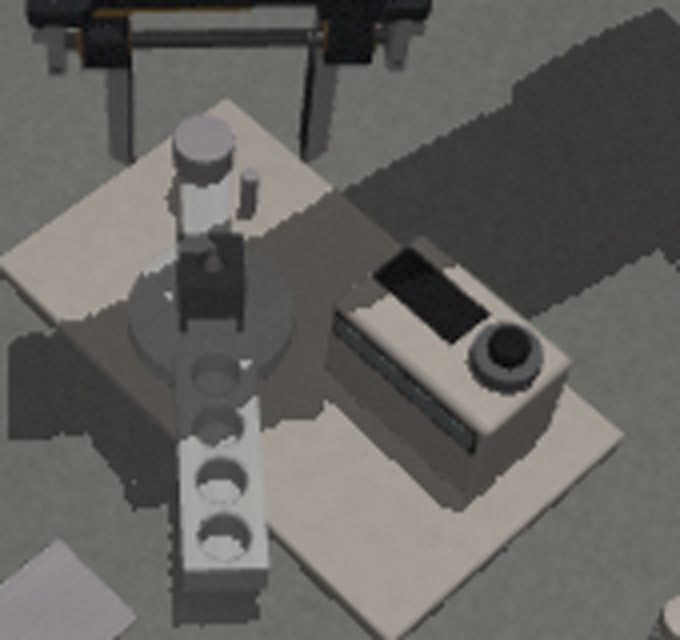

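View pics/t7.png

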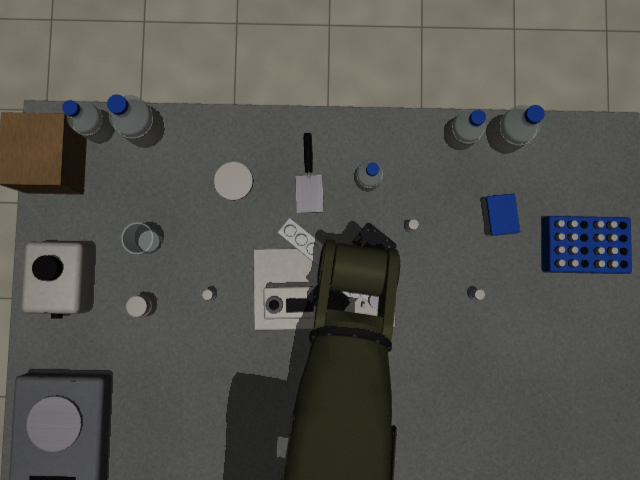

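```bash
python3 - <<'E'
from h import *
T=np.load("w7T.npy")
w=lambda u,v,z:onz("wrist",u,v,z,T)
h=w(318.5,242.3,.076);print("hub",h,"pin",w(318.2,241,.08))
Rt=T[:3,:3]
print("bias tool",Rt.T@(h-[.5407,-.032,.076])*1e3)
B=[w(318.5,v,.056) for v in(163.6,123.6,84,44.7)];B=np.array(B);print(B)
v=B[3]-B[0];print(np.linalg.norm(v),np.degrees(np.arctan2(v[1],v[0])))
# from the hub
a=np.arctan2(v[1],v[0])
for r in(.06,.093,.126,.159): print(np.array([.5407,-.032])+r*np.array([np.cos(a),np.sin(a)]))
print(get_obs()['qpos'])
E
```

```text
hub [ 0.53893439 -0.03429329  0.076     ] pin [ 0.54006753 -0.03243904  0.08      ]
bias tool [-2.89416188  0.01804279 -0.00817958]
[[0.57604976 0.01310517 0.056     ]
 [0.59599447 0.0386636  0.056     ]
 [0.61593541 0.06422788 0.056     ]
 [0.6363843  0.09045402 0.056     ]]
0.09809740984816831 52.04464604520486
[0.57760284 0.01530942]
[0.59789939 0.04132959]
[0.61819595 0.06734977]
[0.63849251 0.09336995]
[-1.25888860e-01  3.07241584e-01  1.58909269e+00 -1.22998305e-03
  1.24392193e+00  5.36904861e-01]
```

```bash
python3 - <<'E'
from h import *
print(tomove([.5958,.0390,.13],np.radians(52.0)))
E
```

```text
(array([90.2,  0.5, 43. ]), array([0.0017, 0.0003, 0.0008]))
```

Emit:
play_rows(moves=[{"claw": 1,"linear": [45,0.2,10],"turn": [0.0017,0,0]},{"claw": 1,"linear": [80,0.5,30],"turn": [0.0017,0,0]},{"claw": 1,"linear": [90,0.5,44],"turn": [0.0017,0,0]},{"claw": 1,"linear": [90,0.5,44],"turn": [0.0017,0,0]},{"claw": 1,"linear": [90,0.5,44],"turn": [0.0017,0,0]}])

```text
time_s: 16.02
ee_pos: [0.5954, 0.038, 0.1294]
eef_rot: [3.141, 0.0, 0.908]
force: [-0.3, -0.4, 0.2]
grip_width: 0.0941
```

```bash
python3 - <<'E'
from h import *
im,T=snap("wrist","w8"); np.save("w8T.npy",T);crop(im,"w8c",250,100,390,350,4)
o=get_obs();print(o['ee_pos'],o['eef_rot'])
E
```

```text
[0.59558244 0.03800712 0.12974218] [ 3.14076676e+00 -9.39898269e-05  9.07551523e-01]
```

View pics/w8c.png

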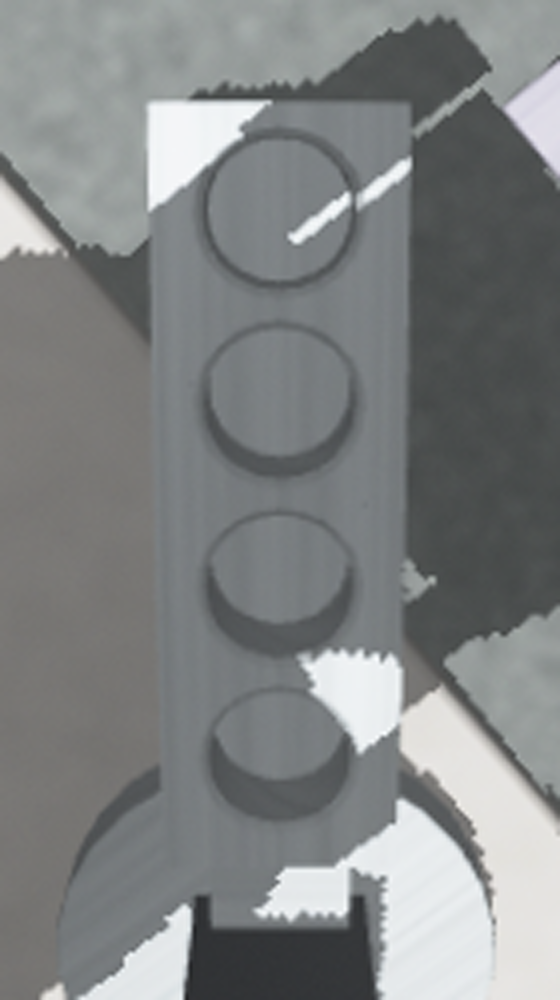

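```bash
python3 - <<'E'
from h import *
T=np.load("w8T.npy")
for v in(288.6,246.1,200,152):
    p=onz("wrist",320,v,.056,T); print(p, (T[:3,:3].T@(p-T[:3,3])*1e3).round(2))
E
```

```text
[0.57616462 0.01321256 0.056     ] [-3.139e+01  6.000e-02  7.344e+01]
[0.59628455 0.0389878  0.056     ] [1.310e+00 5.000e-02 7.343e+01]
[0.61664714 0.06506915 0.056     ] [3.440e+01 4.000e-02 7.342e+01]
[0.63700008 0.0911329  0.056     ] [6.747e+01 4.000e-02 7.341e+01]
```

```bash
python3 - <<'E'
from h import *
print(tomove([.6545,-.190,.13],np.radians(52.0)))
print(onz("top",370,178,.06),onz("scene",225,262,.03))
E
```

```text
(array([-1.434e+02,  1.868e+02, -1.000e-01]), array([ 0.0008, -0.0001, -0.    ]))
[ 0.75834419 -0.08980605  0.06      ] [ 0.76257307 -0.09728867  0.03      ]
```

Emit:
play_rows(moves=[{"claw": 1,"linear": [-143,187,0],"turn": [0,0,0]},{"claw": 1,"linear": [-143,187,0],"turn": [0,0,0]},{"claw": 1,"linear": [-143,187,0],"turn": [0,0,0]},{"claw": 1,"linear": [-143,187,0],"turn": [0,0,0]},{"claw": 1,"linear": [-143,187,0],"turn": [0,0,0]},{"claw": 1,"linear": [-143,187,0],"turn": [0,0,0]}])

```text
time_s: 16.82
ee_pos: [0.6546, -0.1899, 0.1304]
eef_rot: [3.14, -0.0, 0.907]
force: [0.4, 1.2, 0.0]
grip_width: 0.0939
```

```bash
cat >> h.py <<'E'
def cap(im,T,guess,z=.056,rad=40):
    """white cap: bright low-saturation blob near guess (world xy)"""
    u,v=proj("wrist",[guess[0],guess[1],z],T)
    hsv=cv2.cvtColor(im,cv2.COLOR_BGR2HSV)
    m=((hsv[...,2]>200)&(hsv[...,1]<40)).astype(np.uint8)*255
    k=np.zeros_like(m);cv2.circle(k,(int(u),int(v)),rad,255,-1);m&=k
    m=cv2.morphologyEx(m,cv2.MORPH_OPEN,np.ones((3,3)))
    cs,_=cv2.findContours(m,cv2.RETR_EXTERNAL,cv2.CHAIN_APPROX_NONE)
    if not cs: return None
    c=max(cs,key=cv2.contourArea); e=cv2.fitEllipse(cv2.convexHull(c))
    p=onz("wrist",*e[0],z,T); t=T[:3,:3].T@(p-T[:3,3])*1e3
    return e,p,t.round(2)
E
python3 - <<'E'
from h import *
im,T=snap("wrist","w9"); np.save("w9T.npy",T);crop(im,"w9c",250,150,390,350,4)
o=get_obs();print(o['ee_pos'],o['eef_rot'],cap(im,T,(.6545,-.19)))
E
```

```text
[ 0.65470237 -0.18924499  0.13046866] [ 3.14040732e+00 -4.08818299e-04  9.07815708e-01] None
```

View pics/w9c.png

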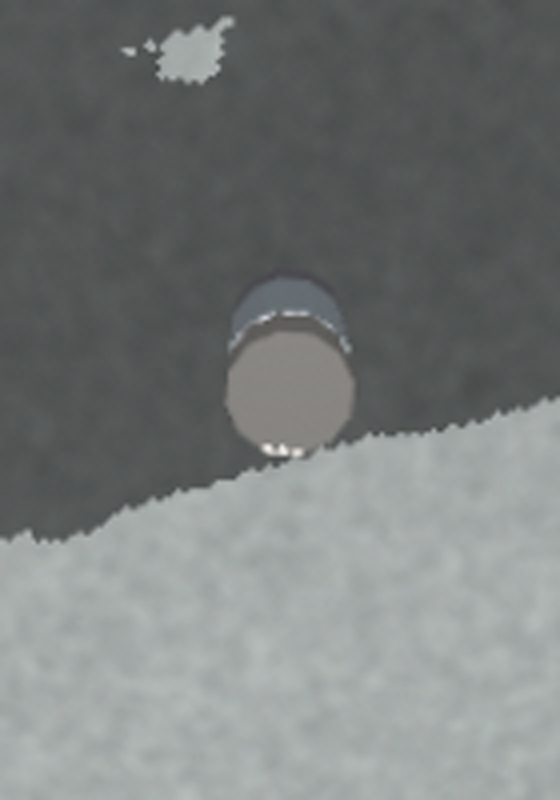

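```bash
python3 - <<'E'
from h import *
T=np.load("w9T.npy");p=onz("wrist",322.6,248,.056,T);print(p,T[:3,:3].T@(p-T[:3,3])*1e3)
print(tomove([p[0],p[1],.028],np.radians(52.0)))
E
```

```text
[ 0.65591061 -0.19140048  0.056     ] [-0.381408    1.9077841  74.38512482]
(array([ -1. ,   2.2, 102.5]), array([ 0.0012, -0.0004,  0.0002]))
```

Emit:
play_rows(moves=[{"claw": 1,"linear": [-0.7,2,40],"turn": [0.001,0,0]},{"claw": 1,"linear": [-0.7,2,80],"turn": [0.001,0,0]},{"claw": 1,"linear": [-0.7,2,102],"turn": [0.001,0,0]},{"claw": 0.8,"linear": [-0.7,2,102],"turn": [0.001,0,0]},{"claw": 0.55,"linear": [-0.7,2,102],"turn": [0.001,0,0]},{"claw": 0.4,"linear": [-0.7,2,102],"turn": [0.001,0,0]},{"claw": 0.3,"linear": [-0.7,2,102],"turn": [0.001,0,0]},{"claw": 0.15,"linear": [-0.7,2,102],"turn": [0.001,0,0]}], force=20)

```text
time_s: 17.88
ee_pos: [0.6561, -0.1911, 0.0289]
eef_rot: [3.141, -0.001, 0.908]
force: [0.1, 1.1, 0.3]
grip_width: 0.0474
```

Emit:
play_rows(moves=[{"claw": 0.15,"linear": [0,0,0],"turn": [0,0,0]},{"claw": 0.15,"linear": [0,0,0],"turn": [0,0,0]},{"claw": 0.15,"linear": [0,0,0],"turn": [0,0,0]},{"claw": 0.15,"linear": [0,0,0],"turn": [0,0,0]}])

```text
time_s: 18.38
ee_pos: [0.6561, -0.1911, 0.0288]
eef_rot: [3.141, -0.001, 0.908]
force: [-0.3, -0.3, 0.5]
grip_width: 0.0236
```

Emit:
play_rows(moves=[{"claw": 0.15,"linear": [0,0,-30],"turn": [0,0,0]},{"claw": 0.15,"linear": [0,0,-70],"turn": [0,0,0]},{"claw": 0.15,"linear": [0,0,-96],"turn": [0,0,0]},{"claw": 0.15,"linear": [0,0,-96],"turn": [0,0,0]}])

```text
time_s: 18.88
ee_pos: [0.6568, -0.1914, 0.1267]
eef_rot: [3.138, -0.002, 0.908]
force: [-0.0, -0.2, -0.7]
grip_width: 0.0236
```

```bash
python3 - <<'E'
from h import *
print(tomove([.6168,.0654,.125],np.radians(52.0)),get_obs()['force'],get_obs()['grip_width'])
E
```

```text
(array([ 177.8, -189.6,    1.3]), array([ 0.004 , -0.0017,  0.0003])) [-0.04332955 -0.22630471 -0.71176113] 0.02362886062630825
```

Emit:
play_rows(moves=[{"claw": 0.15,"linear": [178,-189.5,0],"turn": [0.003,0,0]},{"claw": 0.15,"linear": [178,-189.5,0],"turn": [0.003,0,0]},{"claw": 0.15,"linear": [178,-189.5,0],"turn": [0.003,0,0]},{"claw": 0.15,"linear": [178,-189.5,0],"turn": [0.003,0,0]},{"claw": 0.15,"linear": [178,-189.5,0],"turn": [0.003,0,0]},{"claw": 0.15,"linear": [178,-189.5,0],"turn": [0.003,0,0]},{"claw": 0.15,"linear": [178,-189.5,0],"turn": [0.003,0,0]}])

```text
time_s: 19.75
ee_pos: [0.617, 0.0641, 0.1255]
eef_rot: [3.141, -0.001, 0.906]
force: [-1.0, -0.9, 0.3]
grip_width: 0.0232
```

```bash
python3 - <<'E'
from h import *
print(tomove([.6168,.0654,.088],np.radians(52.0)),get_obs()['force'],get_obs()['grip_width'])
im,T=snap("wrist","w10"); s,_=snap("scene","s10"); crop(s,"s10c",270,130,440,300,4)
E
```

```text
(array([ 0.9, -1. , 37.5]), array([ 0.0004, -0.0009, -0.0013])) [-0.96825404 -0.86931366  0.25828187] 0.023203123117379276
```

View pics/w10.png

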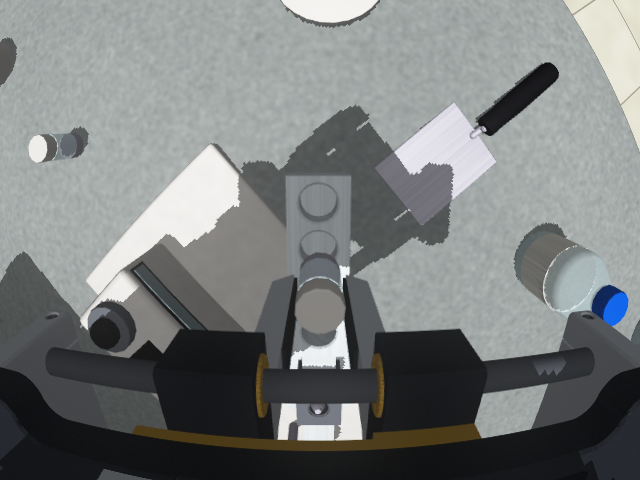

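View pics/s10c.png

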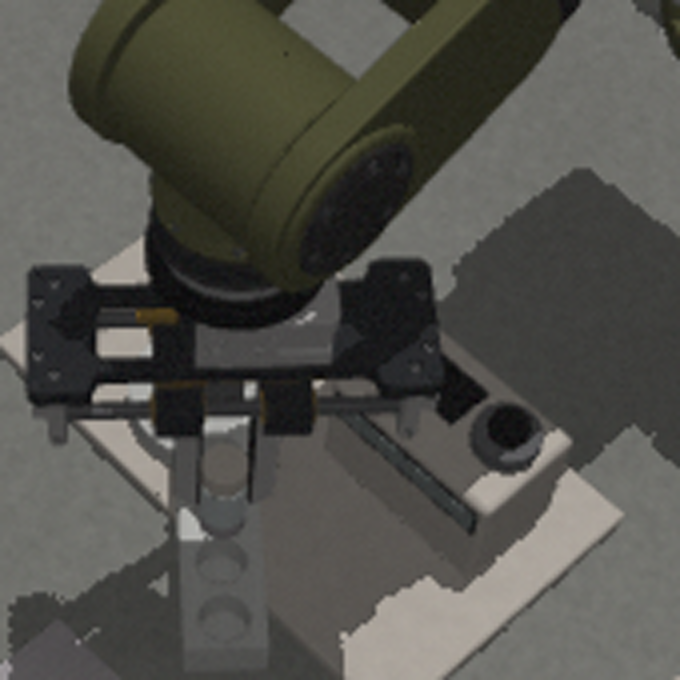

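Emit:
play_rows(moves=[{"claw": 0.15,"linear": [0.9,-1,15],"turn": [0,-0.001,-0.001]},{"claw": 0.15,"linear": [0.9,-1,30],"turn": [0,-0.001,-0.001]},{"claw": 0.15,"linear": [0.9,-1,36],"turn": [0,-0.001,-0.001]},{"claw": 0.15,"linear": [0.9,-1,36],"turn": [0,-0.001,-0.001]},{"claw": 0.15,"linear": [0.9,-1,36],"turn": [0,-0.001,-0.001]}])

```text
time_s: 20.48
ee_pos: [0.6171, 0.0655, 0.0903]
eef_rot: [3.14, -0.001, 0.907]
force: [0.7, -0.4, -0.9]
grip_width: 0.0236
```

```bash
python3 - <<'E'
from h import *
print(tomove([.6168,.0654,.063],np.radians(52.0)),get_obs()['force'],get_obs()['grip_width'])
E
```

```text
(array([-0.3, -0.2, 27.3]), array([ 0.0012, -0.0007, -0.0005])) [ 0.73831753 -0.40915996 -0.93208724] 0.023583123642745042
```

Emit:
play_rows(moves=[{"claw": 0.15,"linear": [-0.2,-0.2,3],"turn": [0,0,0]},{"claw": 0.15,"linear": [-0.2,-0.2,6],"turn": [0,0,0]},{"claw": 0.15,"linear": [-0.2,-0.2,9],"turn": [0,0,0]},{"claw": 0.15,"linear": [-0.2,-0.2,12],"turn": [0,0,0]}])

```text
time_s: 20.98
ee_pos: [0.6168, 0.0655, 0.078]
eef_rot: [3.14, -0.001, 0.907]
force: [0.1, 0.7, -0.6]
grip_width: 0.0231
```

Emit:
play_rows(moves=[{"claw": 0.15,"linear": [0,0,4],"turn": [0,0,0]},{"claw": 0.15,"linear": [0,0,8],"turn": [0,0,0]},{"claw": 0.15,"linear": [0,0,11],"turn": [0,0,0]},{"claw": 0.15,"linear": [0,0,14],"turn": [0,0,0]},{"claw": 0.15,"linear": [0,0,14],"turn": [0,0,0]}])

```text
time_s: 21.6
ee_pos: [0.6168, 0.0655, 0.0638]
eef_rot: [3.141, -0.0, 0.907]
force: [-0.2, 0.2, -1.8]
grip_width: 0.0234
```

Emit:
play_rows(moves=[{"claw": 0.15,"linear": [0,0,1],"turn": [0,0,0]},{"claw": 0.35,"linear": [0,0,1],"turn": [0,0,0]},{"claw": 0.45,"linear": [0,0,1],"turn": [0,0,0]},{"claw": 0.6,"linear": [0,0,0],"turn": [0,0,0]},{"claw": 0.7,"linear": [0,0,-15],"turn": [0,0,0]},{"claw": 0.9,"linear": [0,0,-40],"turn": [0,0,0]},{"claw": 1,"linear": [0,0,-67],"turn": [0,0,0]},{"claw": 1,"linear": [0,0,-67],"turn": [0,0,0]}])

```text
time_s: 22.6
ee_pos: [0.6178, 0.0655, 0.1338]
eef_rot: [3.137, -0.004, 0.907]
force: [1.6, 0.2, 0.4]
grip_width: 0.0892
```

```bash
python3 - <<'E'
from h import *
im,T=snap("wrist","w11"); np.save("w11T.npy",T);crop(im,"w11c",240,100,400,350,3);s,_=snap("scene","s11");crop(s,"s11c",270,130,440,300,4);t,_=snap("top","t11")
o=get_obs();print(o['ee_pos'],o['eef_rot'])
B={3:(.6166,.0651),2:(.5963,.0390),1:(.5762,.0132),4:(.6370,.0911)}
for k,b in B.items(): print(k,proj("wrist",[*b,.056 if k!=3 else .09],T))
E
```

```text
[0.61634836 0.06544147 0.13011102] [3.14148654e+00 1.92693332e-04 9.07050372e-01]
3 [318.58255994 263.08802914]
2 [318.66375987 290.15967241]
1 [318.77829131 328.26232962]
4 [318.55296409 202.81022551]
```

View pics/w11c.png

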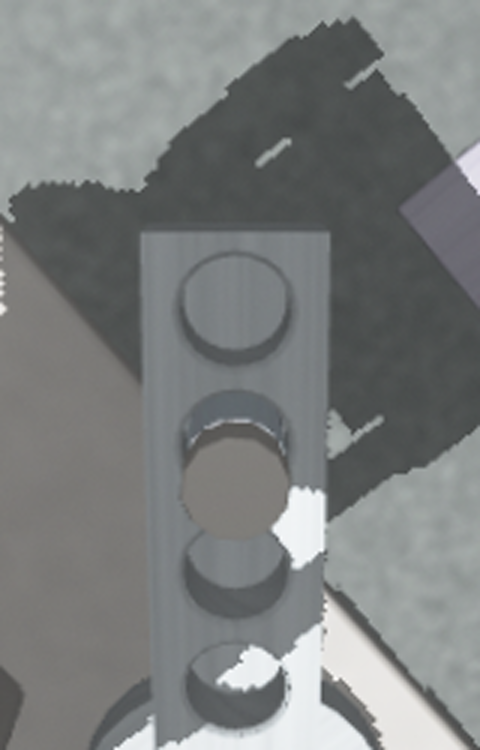

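View pics/s11.png

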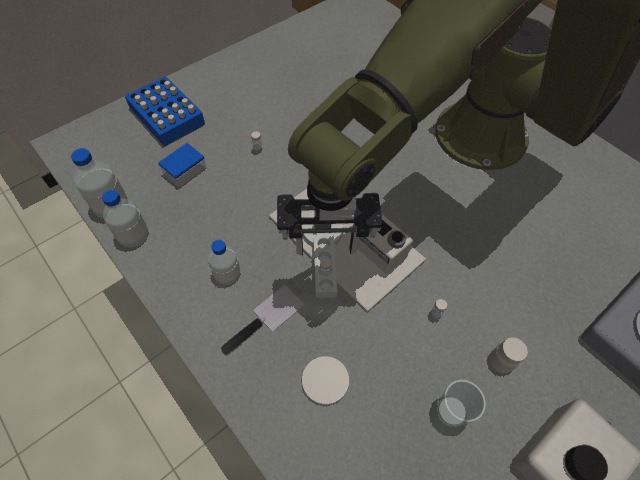

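```bash
python3 - <<'E'
from h import *
print(tomove([.4995,-.337,.13],np.radians(52.0)))
E
```

```text
(array([-3.890e+02,  1.559e+02,  2.000e-01]), array([ 0.0001,  0.0002, -0.0005]))
```

Emit:
play_rows(moves=[{"claw": 1,"linear": [-389,156,0],"turn": [0,0,0]},{"claw": 1,"linear": [-389,156,0],"turn": [0,0,0]},{"claw": 1,"linear": [-389,156,0],"turn": [0,0,0]},{"claw": 1,"linear": [-389,156,0],"turn": [0,0,0]},{"claw": 1,"linear": [-389,156,0],"turn": [0,0,0]},{"claw": 1,"linear": [-389,156,0],"turn": [0,0,0]},{"claw": 1,"linear": [-389,156,0],"turn": [0,0,0]},{"claw": 1,"linear": [-389,156,0],"turn": [0,0,0]}])

```text
time_s: 23.75
ee_pos: [0.4981, -0.3393, 0.1289]
eef_rot: [-3.14, 0.0, 0.903]
force: [0.2, 0.8, -1.0]
grip_width: 0.094
```

```bash
python3 - <<'E'
from h import *
im,T=snap("wrist","w12"); np.save("w12T.npy",T);crop(im,"w12c",230,150,430,350,4);t,_=snap("top","t12")
o=get_obs();print(o['ee_pos'],o['eef_rot'],cap(im,T,(.4995,-.337)))
E
```

```text
[ 0.49932132 -0.33662778  0.12928902] [-3.14008035e+00  6.22090160e-05  9.06548737e-01] None
```

View pics/w12c.png

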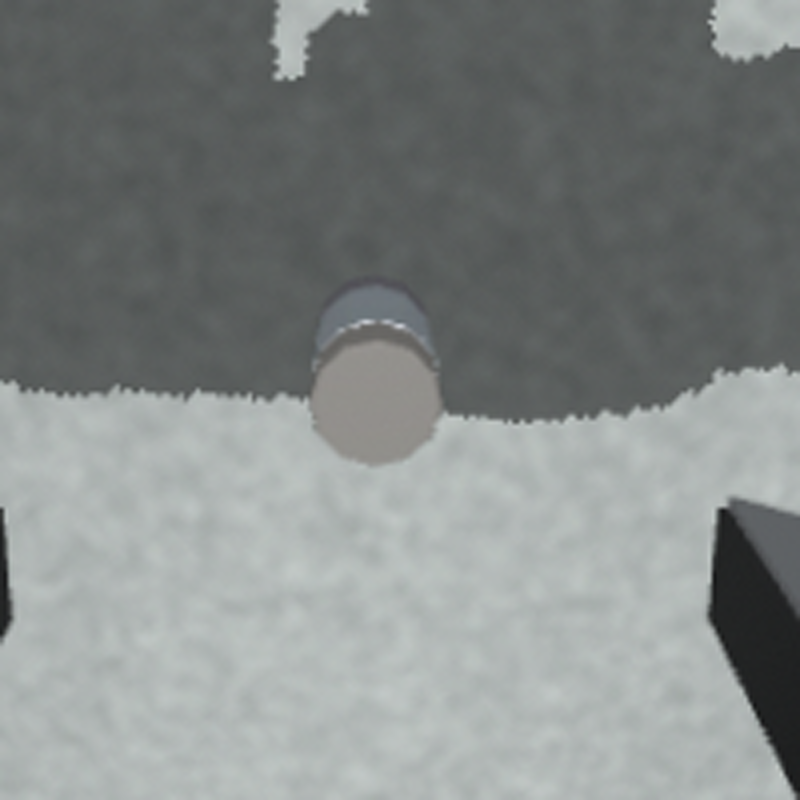

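View pics/t12.png

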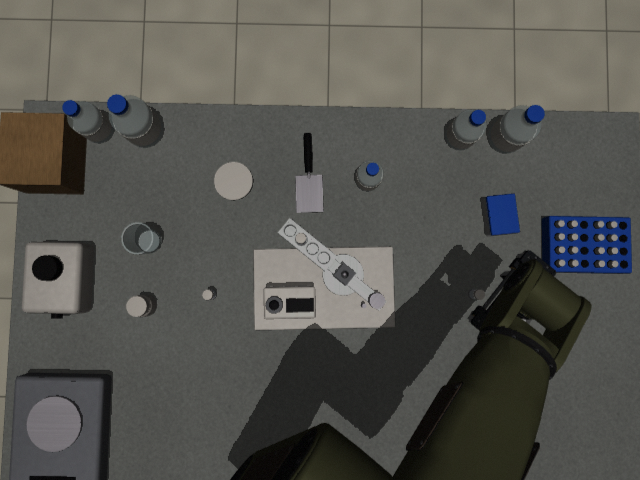

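```bash
python3 - <<'E'
from h import *
T=np.load("w12T.npy");p=onz("wrist",324,250.4,.056,T);print(p)
print(tomove([p[0],p[1],.0288],np.radians(52.0)))
E
```

```text
[ 0.49919077 -0.34237824  0.056     ]
(array([ -4.6,   3.6, 100.5]), array([-0.0015,  0.0001, -0.001 ]))
```

```bash
python3 - <<'E'
from h import *
im,T=snap("wrist","w13"); np.save("w13T.npy",T);crop(im,"w13c",250,180,390,320,5)
o=get_obs();print(o['ee_pos'],T[:3,3])
E
```

```text
[ 0.49969118 -0.33608658  0.12954157] [ 0.49932132 -0.33662778  0.12928902]
```

View pics/w13c.png

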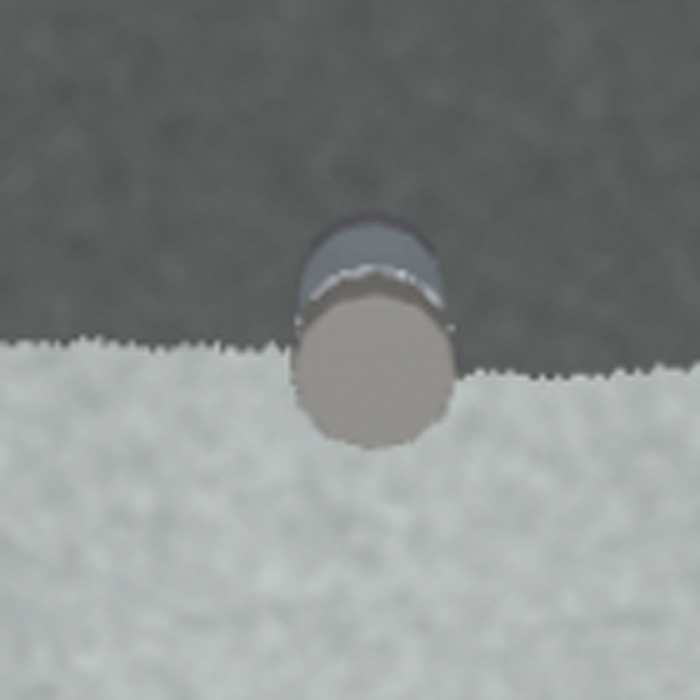

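```bash
python3 - <<'E'
from h import *
T=np.load("w13T.npy");p=onz("wrist",324.9,254.2,.056,T);print(p)
print(tomove([p[0],p[1],.0288],np.radians(52.0)),get_obs()['ee_pos'])
E
```

```text
[ 0.49914461 -0.34243452  0.056     ]
(array([ -5.3,   3.6, 100.7]), array([-0.0011,  0.    ,  0.0001])) [ 0.49969118 -0.33608658  0.12954157]
```

Emit:
play_rows(moves=[{"claw": 1,"linear": [-5.3,3.6,0],"turn": [-0.001,0,0]},{"claw": 1,"linear": [-5.3,3.6,0],"turn": [-0.001,0,0]},{"claw": 1,"linear": [-5.3,3.6,0],"turn": [-0.001,0,0]},{"claw": 1,"linear": [-5.3,3.6,0],"turn": [-0.001,0,0]}])

```text
time_s: 24.4
ee_pos: [0.4993, -0.3423, 0.1296]
eef_rot: [-3.142, 0.0, 0.908]
force: [0.0, 0.9, -0.1]
grip_width: 0.0937
```

```bash
python3 - <<'E'
from h import *
im,T=snap("wrist","w14"); np.save("w14T.npy",T);crop(im,"w14c",250,180,390,320,5)
o=get_obs();print(o['ee_pos'],T[:3,3])
E
```

```text
[ 0.49932532 -0.34232894  0.12957157] [ 0.49933588 -0.34230763  0.1296051 ]
```

View pics/w14c.png

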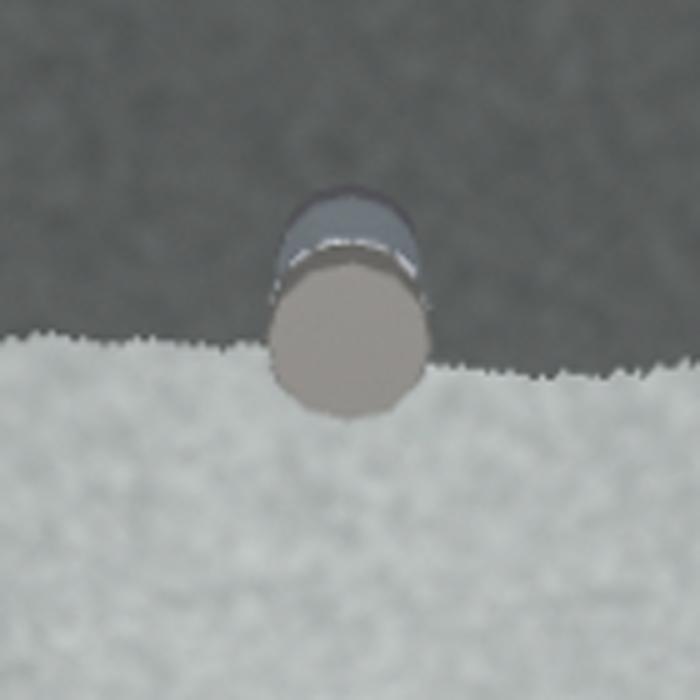

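Emit:
play_rows(moves=[{"claw": 1,"linear": [0,0,40],"turn": [0,0,0]},{"claw": 1,"linear": [0,0,80],"turn": [0,0,0]},{"claw": 1,"linear": [0,0,101],"turn": [0,0,0]},{"claw": 0.8,"linear": [0,0,101],"turn": [0,0,0]},{"claw": 0.55,"linear": [0,0,101],"turn": [0,0,0]},{"claw": 0.4,"linear": [0,0,101],"turn": [0,0,0]},{"claw": 0.3,"linear": [0,0,101],"turn": [0,0,0]},{"claw": 0.15,"linear": [0,0,101],"turn": [0,0,0]}], force=20)

```text
time_s: 25.45
ee_pos: [0.4994, -0.3424, 0.0289]
eef_rot: [3.141, 0.0, 0.908]
force: [1.1, 0.1, 0.4]
grip_width: 0.0472
```

Emit:
play_rows(moves=[{"claw": 0.15,"linear": [0,0,0],"turn": [0,0,0]},{"claw": 0.15,"linear": [0,0,0],"turn": [0,0,0]},{"claw": 0.15,"linear": [0,0,0],"turn": [0,0,0]},{"claw": 0.15,"linear": [0,0,0],"turn": [0,0,0]}])

```text
time_s: 25.95
ee_pos: [0.4994, -0.3424, 0.0289]
eef_rot: [3.141, 0.0, 0.908]
force: [-0.8, 0.0, -0.0]
grip_width: 0.0236
```

Emit:
play_rows(moves=[{"claw": 0.15,"linear": [0,0,-30],"turn": [0,0,0]},{"claw": 0.15,"linear": [0,0,-70],"turn": [0,0,0]},{"claw": 0.15,"linear": [0,0,-105],"turn": [0,0,0]},{"claw": 0.15,"linear": [0,0,-105],"turn": [0,0,0]}])

```text
time_s: 26.45
ee_pos: [0.5003, -0.3431, 0.1366]
eef_rot: [3.137, 0.0, 0.908]
force: [0.9, -0.0, -0.8]
grip_width: 0.0236
```

```bash
python3 - <<'E'
from h import *
print(tomove([.5962,.0389,.134],np.radians(52.0)),get_obs()['force'],get_obs()['grip_width'])
E
```

```text
(array([ 360.1, -159.5,    1.8]), array([0.0051, 0.0001, 0.0003])) [ 0.89198104 -0.01685528 -0.84600815] 0.0235873793704807
```

Emit:
play_rows(moves=[{"claw": 0.15,"linear": [360,-159.5,0],"turn": [0.004,0,0]},{"claw": 0.15,"linear": [360,-159.5,0],"turn": [0.004,0,0]},{"claw": 0.15,"linear": [360,-159.5,0],"turn": [0.004,0,0]},{"claw": 0.15,"linear": [360,-159.5,0],"turn": [0.004,0,0]},{"claw": 0.15,"linear": [360,-159.5,0],"turn": [0.004,0,0]},{"claw": 0.15,"linear": [360,-159.5,0],"turn": [0.004,0,0]},{"claw": 0.15,"linear": [360,-159.5,0],"turn": [0.004,0,0]},{"claw": 0.15,"linear": [360,-159.5,0],"turn": [0.004,0,0]}])

```text
time_s: 27.45
ee_pos: [0.5958, 0.0393, 0.1347]
eef_rot: [-3.142, 0.001, 0.909]
force: [0.5, 0.5, -0.5]
grip_width: 0.0237
```

```bash
python3 - <<'E'
from h import *
print(tomove([.5962,.0389,.095],np.radians(52.0)),get_obs()['force'],get_obs()['grip_width'])
E
```

```text
(array([ 0. ,  0.6, 39.7]), array([-0.0001,  0.0012,  0.0018])) [ 0.54441436  0.45561401 -0.52242502] 0.023670971271234367
```

Emit:
play_rows(moves=[{"claw": 0.15,"linear": [0,0.6,15],"turn": [0,0.001,0.002]},{"claw": 0.15,"linear": [0,0.6,30],"turn": [0,0.001,0.002]},{"claw": 0.15,"linear": [0,0.6,43],"turn": [0,0.001,0.002]},{"claw": 0.15,"linear": [0,0.6,43],"turn": [0,0.001,0.002]},{"claw": 0.15,"linear": [0,0.6,43],"turn": [0,0.001,0.002]}])

```text
time_s: 28.08
ee_pos: [0.5964, 0.0387, 0.092]
eef_rot: [3.141, -0.0, 0.907]
force: [0.3, 0.2, 1.2]
grip_width: 0.0235
```

```bash
python3 - <<'E'
from h import *
print(tomove([.5962,.0389,.063],np.radians(52.0)),get_obs()['force'],get_obs()['grip_width'])
E
```

```text
(array([-0. , -0.3, 29. ]), array([ 0.0004, -0.0002, -0.0004])) [0.28407528 0.15684224 1.2049254 ] 0.023474316035408834
```

Emit:
play_rows(moves=[{"claw": 0.15,"linear": [0,-0.2,4],"turn": [0,0,0]},{"claw": 0.15,"linear": [0,-0.2,8],"turn": [0,0,0]},{"claw": 0.15,"linear": [0,-0.2,11],"turn": [0,0,0]},{"claw": 0.15,"linear": [0,-0.2,14],"turn": [0,0,0]}])

```text
time_s: 28.58
ee_pos: [0.5963, 0.0389, 0.0777]
eef_rot: [3.141, -0.0, 0.907]
force: [0.3, -0.3, -1.0]
grip_width: 0.0235
```

Emit:
play_rows(moves=[{"claw": 0.15,"linear": [0,0,4],"turn": [0,0,0]},{"claw": 0.15,"linear": [0,0,8],"turn": [0,0,0]},{"claw": 0.15,"linear": [0,0,11],"turn": [0,0,0]},{"claw": 0.15,"linear": [0,0,14],"turn": [0,0,0]},{"claw": 0.15,"linear": [0,0,14.5],"turn": [0,0,0]}])

```text
time_s: 29.2
ee_pos: [0.5962, 0.0389, 0.0631]
eef_rot: [3.142, 0.0, 0.907]
force: [-0.4, -0.3, -0.8]
grip_width: 0.0237
```

Emit:
play_rows(moves=[{"claw": 0.35,"linear": [0,0,0.2],"turn": [0,0,0]},{"claw": 0.45,"linear": [0,0,0.2],"turn": [0,0,0]},{"claw": 0.6,"linear": [0,0,0],"turn": [0,0,0]},{"claw": 0.7,"linear": [0,0,-15],"turn": [0,0,0]},{"claw": 0.9,"linear": [0,0,-40],"turn": [0,0,0]},{"claw": 1,"linear": [0,0,-67],"turn": [0,0,0]},{"claw": 1,"linear": [0,0,-67],"turn": [0,0,0]},{"claw": 1,"linear": [0,0,-67],"turn": [0,0,0]}])

```text
time_s: 30.2
ee_pos: [0.5959, 0.0389, 0.1297]
eef_rot: [-3.141, 0.0, 0.907]
force: [0.7, -0.4, -0.6]
grip_width: 0.0932
```

```bash
python3 - <<'E'
from h import *
im,T=snap("wrist","w15"); np.save("w15T.npy",T);crop(im,"w15c",240,100,400,350,3);s,_=snap("scene","s15");t,_=snap("top","t15")
o=get_obs();print(o['ee_pos'],T[:3,3])
print(proj("wrist",[.5963,.0390,.09],T),proj("wrist",[.6166,.0651,.09],T),proj("wrist",[.5762,.0132,.056],T))
print(tomove([.4865,.2715,.13],np.radians(52.0)))
E
```

```text
[0.59579229 0.03892588 0.12915233] [0.59590724 0.03891559 0.12965532]
[320.39756518 262.84165279] [320.29236383 210.67067134] [320.37323579 289.71051719]
(array([ 115.9, -229.3,   -0.7]), array([-0.0011,  0.0009, -0.0003]))
```

View pics/w15c.png

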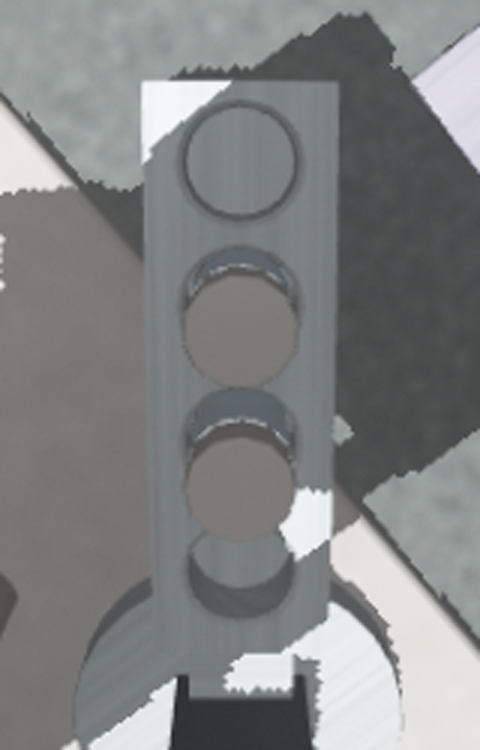

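View pics/s15.png

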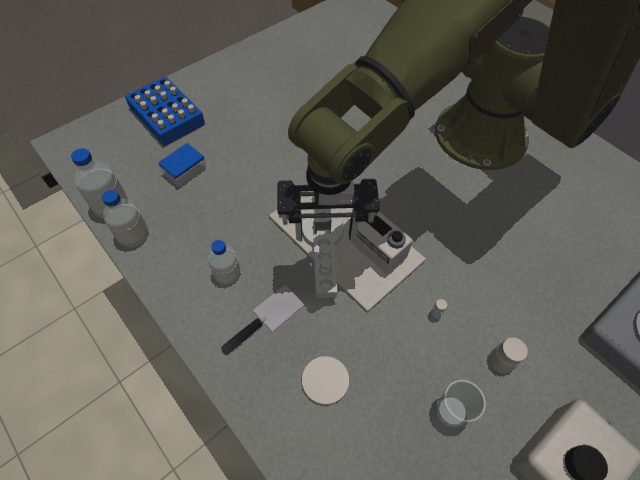

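Emit:
play_rows(moves=[{"claw": 1,"linear": [116,-229,-15],"turn": [0,0,0]},{"claw": 1,"linear": [116,-229,-15],"turn": [0,0,0]},{"claw": 1,"linear": [116,-229,-15],"turn": [0,0,0]},{"claw": 1,"linear": [116,-229,-15],"turn": [0,0,0]},{"claw": 1,"linear": [116,-229,0],"turn": [0,0,0]},{"claw": 1,"linear": [116,-229,0],"turn": [0,0,0]},{"claw": 1,"linear": [116,-229,0],"turn": [0,0,0]},{"claw": 1,"linear": [116,-229,0],"turn": [0,0,0]}])

```text
time_s: 31.35
ee_pos: [0.4875, 0.2703, 0.1295]
eef_rot: [-3.141, 0.001, 0.906]
force: [-0.3, 0.3, 0.2]
grip_width: 0.0943
```

```bash
python3 - <<'E'
from h import *
im,T=snap("wrist","w16"); np.save("w16T.npy",T);crop(im,"w16c",250,180,390,320,5);t,_=snap("top","t16")
o=get_obs();print(o['ee_pos'],T[:3,3])
E
```

```text
[0.48729869 0.27063663 0.12947196] [0.48750084 0.27034216 0.12947095]
```

View pics/w16.png

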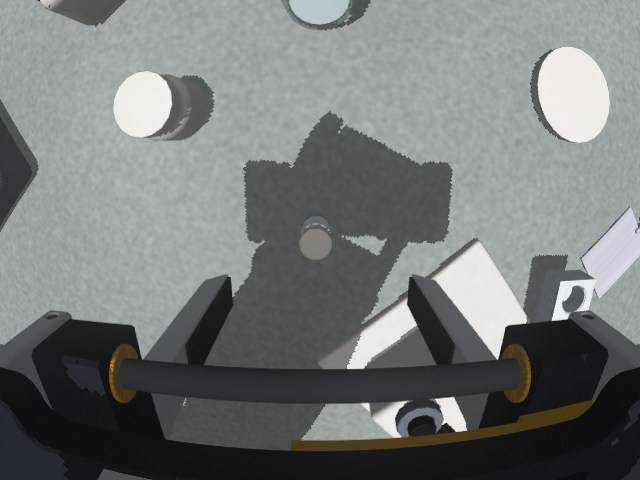

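View pics/t16.png

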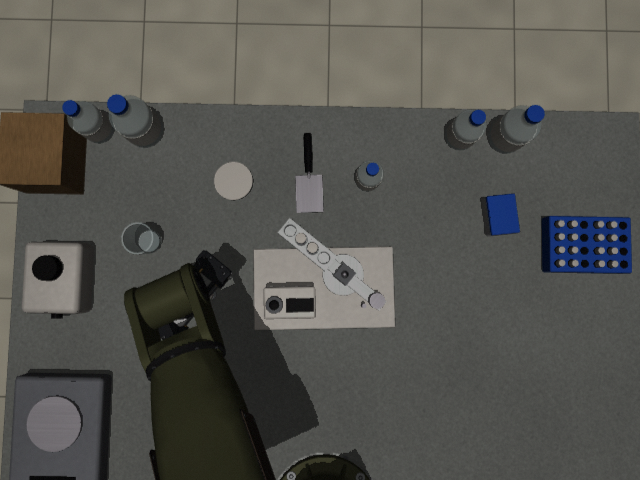

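View pics/w16c.png

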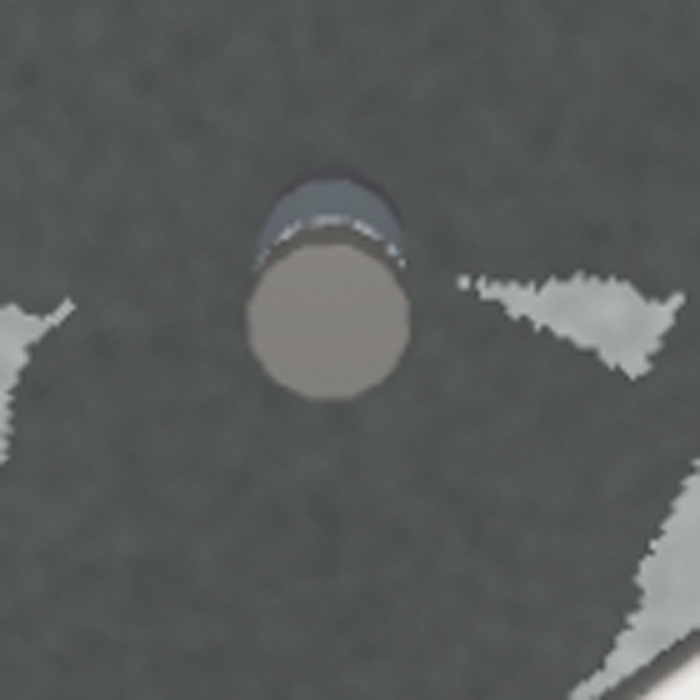

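```bash
python3 - <<'E'
from h import *
T=np.load("w16T.npy");p=onz("wrist",315.7,244.3,.056,T);print(p)
print(tomove([p[0],p[1],.0288],np.radians(52.0)))
E
```

```text
[0.48667478 0.2742593  0.056     ]
(array([  2.5,  -2.6, 100.7]), array([-0.0009,  0.0007, -0.0015]))
```

Emit:
play_rows(moves=[{"claw": 1,"linear": [2.5,-2.6,40],"turn": [-0.001,0,-0.001]},{"claw": 1,"linear": [2.5,-2.6,80],"turn": [-0.001,0,-0.001]},{"claw": 1,"linear": [2.5,-2.6,101],"turn": [-0.001,0,-0.001]},{"claw": 0.8,"linear": [2.5,-2.6,101],"turn": [-0.001,0,-0.001]},{"claw": 0.55,"linear": [2.5,-2.6,101],"turn": [-0.001,0,-0.001]},{"claw": 0.45,"linear": [2.5,-2.6,101],"turn": [-0.001,0,-0.001]}], force=20)

```text
time_s: 32.2
ee_pos: [0.4873, 0.2744, 0.0297]
eef_rot: [3.141, -0.001, 0.907]
force: [-0.2, 0.3, 0.4]
grip_width: 0.0675
```

Emit:
play_rows(moves=[{"claw": 0.35,"linear": [0,0,0],"turn": [0,0,0]},{"claw": 0.15,"linear": [0,0,0],"turn": [0,0,0]},{"claw": 0.15,"linear": [0,0,0],"turn": [0,0,0]},{"claw": 0.15,"linear": [0,0,0],"turn": [0,0,0]},{"claw": 0.15,"linear": [0,0,0],"turn": [0,0,0]},{"claw": 0.15,"linear": [0,0,0],"turn": [0,0,0]}])

```text
time_s: 32.95
ee_pos: [0.4873, 0.2744, 0.0297]
eef_rot: [3.141, -0.001, 0.907]
force: [-0.6, -0.4, -0.4]
grip_width: 0.0234
```

Emit:
play_rows(moves=[{"claw": 0.15,"linear": [0,0,-30],"turn": [0,0,0]},{"claw": 0.15,"linear": [0,0,-80],"turn": [0,0,0]},{"claw": 0.15,"linear": [0,0,-122],"turn": [0,0,0]},{"claw": 0.15,"linear": [0,0,-122],"turn": [0,0,0]}])

```text
time_s: 33.45
ee_pos: [0.4883, 0.275, 0.1548]
eef_rot: [3.138, -0.006, 0.907]
force: [-0.3, -0.0, -1.5]
grip_width: 0.0236
```

```bash
python3 - <<'E'
from h import *
print(tomove([.5765,.0136,.15],np.radians(52.0)),get_obs()['force'],get_obs()['grip_width'])
E
```

```text
(array([-151.6,  230.5,    4.7]), array([ 0.0034, -0.006 , -0.0006])) [-0.29354737 -0.04036737 -1.50271423] 0.02355212221259253
```

Emit:
play_rows(moves=[{"claw": 0.15,"linear": [-152,230.5,2],"turn": [0.002,-0.004,0]},{"claw": 0.15,"linear": [-152,230.5,2],"turn": [0.002,-0.004,0]},{"claw": 0.15,"linear": [-152,230.5,2],"turn": [0.002,-0.004,0]},{"claw": 0.15,"linear": [-152,230.5,2],"turn": [0.002,-0.004,0]},{"claw": 0.15,"linear": [-152,230.5,2],"turn": [0.002,-0.004,0]},{"claw": 0.15,"linear": [-152,230.5,2],"turn": [0.002,-0.004,0]},{"claw": 0.15,"linear": [-152,230.5,2],"turn": [0.002,-0.004,0]}])

```text
time_s: 34.33
ee_pos: [0.5757, 0.014, 0.1518]
eef_rot: [3.141, -0.001, 0.907]
force: [-0.0, -0.2, -1.3]
grip_width: 0.0235
```

```bash
python3 - <<'E'
from h import *
print(tomove([.5765,.0136,.093],np.radians(52.0)),get_obs()['force'],get_obs()['grip_width'])
im,T=snap("wrist","w17")
E
```

```text
(array([ 0.1,  0.9, 58.8]), array([ 0.0001, -0.0013, -0.0002])) [-0.04031209 -0.17464075 -1.34670367] 0.023521979158085203
```

View pics/w17.png

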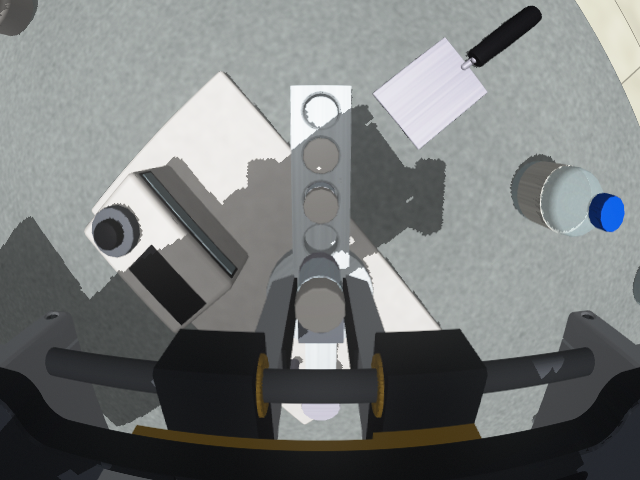

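Arm still in place, bores 2 and 3 filled, bore 1 (320,237) free just ahead of the held vial. Descend.

Emit:
play_rows(moves=[{"claw": 0.15,"linear": [0.1,0.7,25],"turn": [0,-0.001,0]},{"claw": 0.15,"linear": [0.1,0.7,50],"turn": [0,-0.001,0]},{"claw": 0.15,"linear": [0.1,0.7,59],"turn": [0,-0.001,0]},{"claw": 0.15,"linear": [0.1,0.7,59],"turn": [0,-0.001,0]},{"claw": 0.15,"linear": [0.1,0.7,59],"turn": [0,-0.001,0]}])

```text
time_s: 35.0
ee_pos: [0.5769, 0.0142, 0.0941]
eef_rot: [3.14, -0.001, 0.908]
force: [0.1, 0.4, -0.6]
grip_width: 0.0236
```

```bash
python3 - <<'E'
from h import *
print(tomove([.5765,.0136,.064],np.radians(52.0)),get_obs()['force'],get_obs()['grip_width'])
E
```

```text
(array([-0.8,  0. , 30.1]), array([ 0.0017, -0.0014,  0.0008])) [ 0.13209159  0.43810712 -0.57236912] 0.023576893553405687
```

Emit:
play_rows(moves=[{"claw": 0.15,"linear": [-0.7,0,3],"turn": [0.001,-0.001,0]},{"claw": 0.15,"linear": [-0.7,0,8],"turn": [0.001,-0.001,0]},{"claw": 0.15,"linear": [-0.7,0,11],"turn": [0.001,-0.001,0]},{"claw": 0.15,"linear": [-0.7,0,15],"turn": [0.001,-0.001,0]}])

```text
time_s: 35.5
ee_pos: [0.5765, 0.0136, 0.0788]
eef_rot: [3.141, -0.0, 0.908]
force: [-0.3, -0.5, -0.8]
grip_width: 0.0234
```

Emit:
play_rows(moves=[{"claw": 0.15,"linear": [0,0,4],"turn": [0,0,0]},{"claw": 0.15,"linear": [0,0,8],"turn": [0,0,0]},{"claw": 0.15,"linear": [0,0,11],"turn": [0,0,0]},{"claw": 0.15,"linear": [0,0,14],"turn": [0,0,0]},{"claw": 0.15,"linear": [0,0,14.7],"turn": [0,0,0]}])

```text
time_s: 36.12
ee_pos: [0.5764, 0.0137, 0.0639]
eef_rot: [3.141, -0.0, 0.908]
force: [-0.4, -0.5, -0.6]
grip_width: 0.0233
```

Emit:
play_rows(moves=[{"claw": 0.35,"linear": [0,0,0.2],"turn": [0,0,0]},{"claw": 0.45,"linear": [0,0,0.2],"turn": [0,0,0]},{"claw": 0.6,"linear": [0,0,0],"turn": [0,0,0]},{"claw": 0.7,"linear": [0,0,-15],"turn": [0,0,0]},{"claw": 0.9,"linear": [0,0,-40],"turn": [0,0,0]},{"claw": 0.9,"linear": [0,0,-90],"turn": [0,0,0]},{"claw": 0.9,"linear": [0,0,-90],"turn": [0,0,0]},{"claw": 0.9,"linear": [0,0,-90],"turn": [0,0,0]}])

```text
time_s: 37.12
ee_pos: [0.5763, 0.0137, 0.1542]
eef_rot: [3.141, -0.0, 0.908]
force: [-0.1, 0.4, -1.1]
grip_width: 0.0847
```

```bash
python3 - <<'E'
from h import *
im,T=snap("wrist","w18"); np.save("w18T.npy",T);crop(im,"w18c",240,50,400,310,3);s,_=snap("scene","s18");t,_=snap("top","t18")
crop(s,"s18c",270,150,440,320,4)
o=get_obs();print(o['ee_pos'],T[:3,3])
print([proj("wrist",[*b,.09],T).round(1) for b in((.5762,.0132),(.5963,.0390),(.6166,.0651))])
print(tomove([.5385,-.0335,.0426],np.radians(52.0)))
E
```

```text
[0.57597978 0.01365338 0.15306816] [0.57625133 0.01368262 0.15415035]
[array([320.2, 252.3]), array([320.2, 205.4]), array([320.2, 155.7])]
(array([-60.1,  -0.5, 110.5]), array([-0.0009,  0.0007,  0.0007]))
```

View pics/w18c.png

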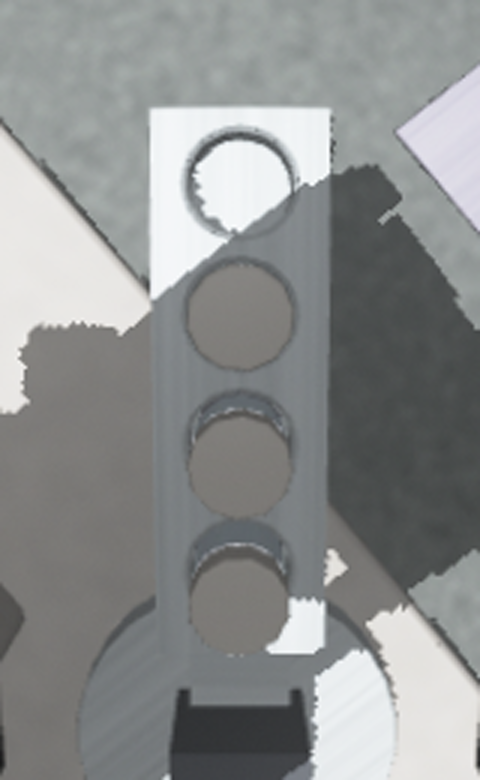

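View pics/s18c.png

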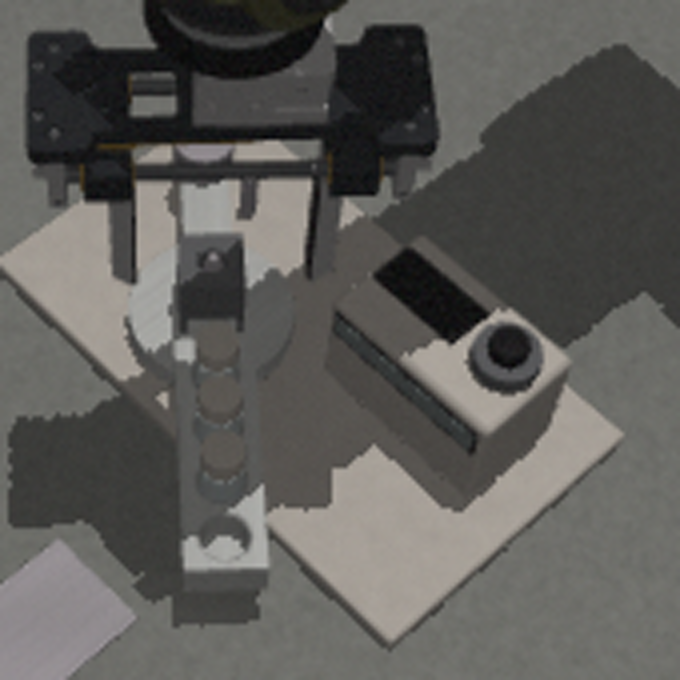

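View pics/t18.png

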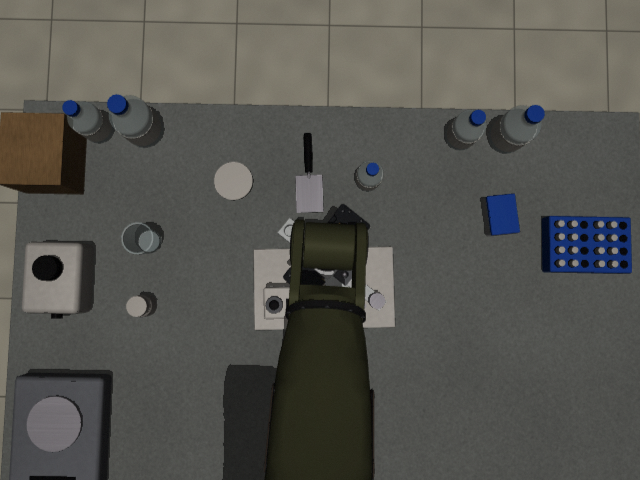

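View pics/s18.png

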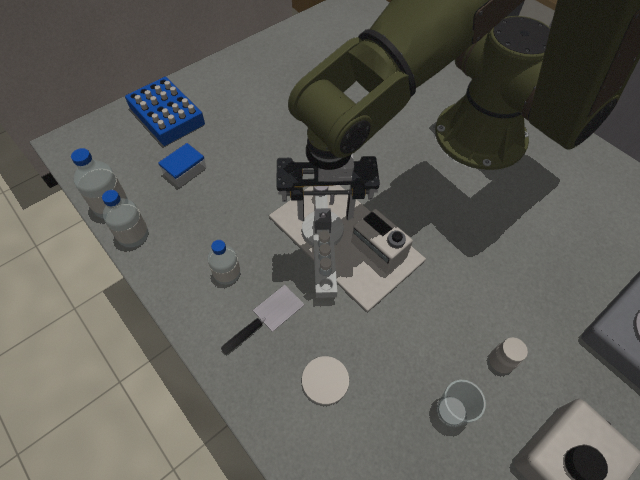

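Emit:
play_rows(moves=[{"claw": 0.9,"linear": [-30,-0.5,0],"turn": [0,0,0]},{"claw": 0.9,"linear": [-60,-0.5,0],"turn": [0,0,0]},{"claw": 0.9,"linear": [-60,-0.5,0],"turn": [0,0,0]},{"claw": 0.9,"linear": [-60,-0.5,45],"turn": [0,0,0]},{"claw": 0.9,"linear": [-60,-0.5,85],"turn": [0,0,0]},{"claw": 0.7,"linear": [-60,-0.5,109],"turn": [0,0,0]},{"claw": 0.6,"linear": [-60,-0.5,109],"turn": [0,0,0]},{"claw": 0.5,"linear": [-60,-0.5,109],"turn": [0,0,0]}], force=12)

```text
time_s: 38.28
ee_pos: [0.5393, -0.0331, 0.045]
eef_rot: [-3.142, 0.0, 0.909]
force: [-0.6, -0.6, 0.5]
grip_width: 0.0581
```

Emit:
play_rows(moves=[{"claw": 0.4,"linear": [0,0,0],"turn": [0,0,0]},{"claw": 0.3,"linear": [0,0,0],"turn": [0,0,0]},{"claw": 0.3,"linear": [0,0,0],"turn": [0,0,0]},{"claw": 0.3,"linear": [0,0,0],"turn": [0,0,0]},{"claw": 0.3,"linear": [0,0,0],"turn": [0,0,0]}])

```text
time_s: 38.9
ee_pos: [0.5397, -0.0331, 0.0457]
eef_rot: [3.141, -0.001, 0.908]
force: [-0.4, 0.6, 5.4]
grip_width: 0.0362
```

```bash
python3 - <<'E'
from h import *
print(tomove([.5385,-.0335,.0436],np.radians(92.1)),get_obs()['force'],get_obs()['eef_rot'],get_obs()['qpos'])
E
```

```text
(array([-1.1, -0.7,  2.1]), array([ 1.20e-03, -2.00e-04, -6.99e-01])) [-0.35928128  0.63571058  5.38288923] [ 3.14057297e+00 -5.85750291e-04  9.08437862e-01] [-1.28966590e-01  4.66280716e-01  1.69679654e+00 -1.69876309e-05
  9.77339530e-01  5.33401666e-01]
```

Emit:
play_rows(moves=[{"claw": 0.3,"linear": [0,0,0],"turn": [0,0,-0.08]},{"claw": 0.3,"linear": [0,0,0],"turn": [0,0,-0.16]},{"claw": 0.3,"linear": [0,0,0],"turn": [0,0,-0.24]},{"claw": 0.3,"linear": [0,0,0],"turn": [0,0,-0.32]},{"claw": 0.3,"linear": [0,0,0],"turn": [0,0,-0.4]},{"claw": 0.3,"linear": [0,0,0],"turn": [0,0,-0.48]},{"claw": 0.3,"linear": [0,0,0],"turn": [0,0,-0.56]},{"claw": 0.3,"linear": [0,0,0],"turn": [0,0,-0.62]}])

```text
time_s: 39.9
ee_pos: [0.5399, -0.033, 0.0458]
eef_rot: [3.14, -0.0, 1.531]
force: [2.2, 1.5, -1.4]
grip_width: 0.0361
```

```bash
python3 - <<'E'
from h import *
o=get_obs();print(o['force'],o['moment'],o['eef_rot'],o['ee_pos'])
im,T=snap("wrist","w19");np.save("w19T.npy",T)
E
```

```text
[ 2.22857871  1.50245734 -1.40063457] [ 0.14143463 -0.26401279 -0.07094204] [ 3.13985734e+00 -7.34369885e-05  1.53056058e+00] [ 0.53989139 -0.03297011  0.04577803]
```

View pics/w19.png

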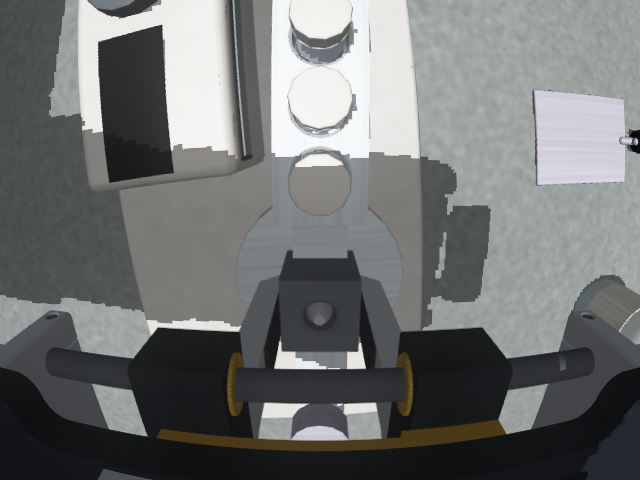

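Emit:
play_rows(moves=[{"claw": 0.3,"linear": [0,0,0],"turn": [0,0,-0.03]},{"claw": 0.3,"linear": [0,0,0],"turn": [0,0,-0.055]},{"claw": 0.3,"linear": [0,0,0],"turn": [0,0,-0.072]},{"claw": 0.3,"linear": [0,0,0],"turn": [0,0,-0.075]},{"claw": 0.3,"linear": [0,0,0],"turn": [0,0,-0.075]}])

```text
time_s: 40.58
ee_pos: [0.5398, -0.033, 0.0457]
eef_rot: [3.14, 0.0, 1.608]
force: [1.5, 1.1, -1.8]
grip_width: 0.0359
```

```bash
python3 - <<'E'
from h import *
o=get_obs();print(o['force'],o['moment'],np.degrees(o['eef_rot']),o['ee_pos'])
im,T=snap("wrist","w20");np.save("w20T.npy",T)
E
```

```text
[ 1.51787012  1.08825745 -1.79640619] [ 0.25040392 -0.38577965  0.00404142] [1.79912283e+02 2.17291721e-03 9.21396031e+01] [ 0.53981938 -0.03296618  0.04573942]
```

View pics/w20.png

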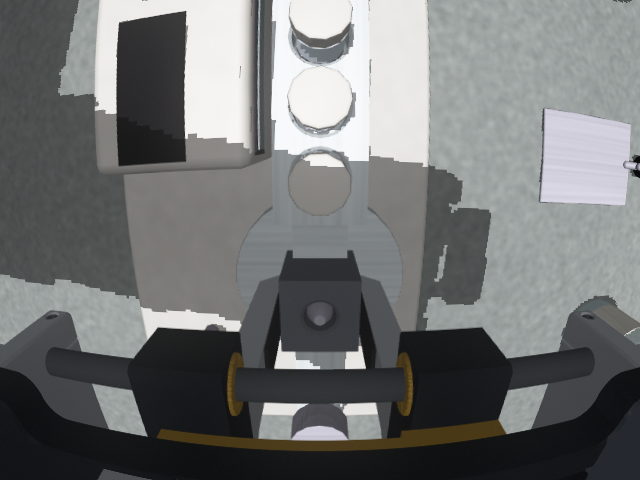

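Emit:
play_rows(moves=[{"claw": 0.45,"linear": [0,0,0],"turn": [0,0,0]},{"claw": 0.55,"linear": [0,0,0],"turn": [0,0,0]},{"claw": 0.65,"linear": [0,0,0],"turn": [0,0,0]},{"claw": 0.7,"linear": [0,0,-15],"turn": [0,0,0]},{"claw": 0.8,"linear": [0,0,-60],"turn": [0,0,0]},{"claw": 0.8,"linear": [60,0,-120],"turn": [0,0,0]},{"claw": 0.8,"linear": [60,0,-140],"turn": [0,0,0]},{"claw": 0.8,"linear": [60,0,-140],"turn": [0,0,0]}])

```text
time_s: 41.62
ee_pos: [0.5384, 0.0279, 0.1895]
eef_rot: [3.134, 0.0, 1.61]
force: [-0.4, -0.8, -0.0]
grip_width: 0.0757
```

Emit:
play_rows(moves=[{"claw": 0.8,"linear": [0,0,0],"turn": [0,0,0]},{"claw": 0.8,"linear": [0,0,0],"turn": [0,0,0]}])

```text
time_s: 41.88
ee_pos: [0.5382, 0.0275, 0.189]
eef_rot: [3.135, 0.0, 1.609]
force: [-0.5, 0.2, 0.5]
grip_width: 0.0753
```

```bash
python3 - <<'E'
from h import *
im,T=snap("wrist","w21");np.save("w21T.npy",T);s,_=snap("scene","s21");crop(s,"s21c",270,150,440,320,4);crop(im,"w21c",100,20,420,330,2.5)
o=get_obs();print(np.degrees(o['eef_rot']),o['ee_pos'])
E
```

```text
[1.79654214e+02 1.75918311e-02 9.21950401e+01] [0.53811505 0.02756122 0.18882445]
```

View pics/w21c.png

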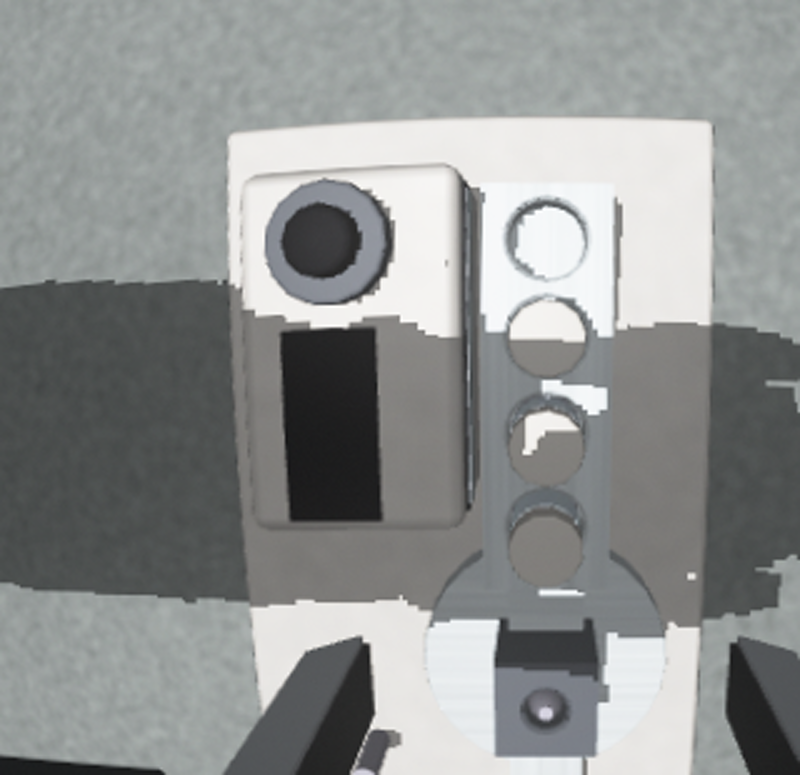

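View pics/s21c.png

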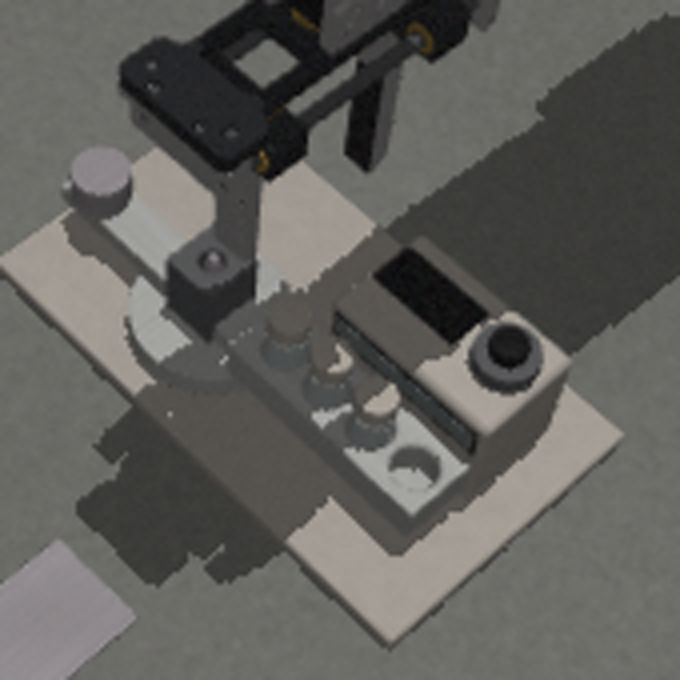

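```bash
python3 - <<'E'
from h import *
T=np.load("w21T.npy")
w=lambda x,y,z:onz("wrist",100+x/2.5,20+y/2.5,z,T)
def ang(a,b):
    v=a-b; return np.degrees(np.arctan2(v[1],v[0]))
b4=w(547,239,.056);hub=w(546,709,.076);print("arm",b4,hub,ang(b4,hub),np.hypot(*(b4-hub)[:2]))
print("bar edge R",ang(w(614.5,190,.056),w(609.5,550,.056)))
print("bar edge L",ang(w(481.5,215,.056),w(485,540,.056)))
for x0,y0,x1,y1 in((712,130,697,620),(229,140,252,600)): print("plate",ang(w(x0,y0,.012),w(x1,y1,.012)))
print("head",ang(w(461.5,185,.088),w(465.5,510,.088)),w(463,350,.088),"mid bar",w(483,350,.056))
print("panel",ang(w(375,330,.088),w(382,518,.088)),ang(w(281,335,.088),w(290,520,.088)))
print("win",ang(w(470,190,.06),w(469,508,.06)),w(469,350,.07))
d=np.array([np.cos(np.radians(92.1)),np.sin(np.radians(92.1))])
n=np.array([-d[1],d[0]])
P=np.array([.5385,-.0335]);f=lambda p:((p[:2]-P)@d*1e3,(p[:2]-P)@n*1e3)
print(f(w(463,350,.088)),f(w(483,350,.056)),f(b4),f(hub),f(w(612,350,.056)))
for z in(.098,.103): print("button",w(321,240,z),f(w(321,240,z)))
E
```

```text
arm [0.53320021 0.1242554  0.056     ] [ 0.53879413 -0.03413539  0.076     ] 92.02268504861847 0.15848953447317782
bar edge R 91.950707303513
bar edge L 92.22306940778365
plate 91.82031401930882
plate 92.51805103679983
head 92.24957647618452 [0.50917966 0.08777061 0.088     ] mid bar [0.51319857 0.08615681 0.056     ]
panel 92.46914558750035 92.1118482615526
win 91.40854411864353 [0.50958623 0.08681197 0.07      ]
(np.float64(122.2635728266126), np.float64(24.85684824207476)) (np.float64(120.50358518367015), np.float64(20.89977285177722)) (np.float64(157.84365127170844), np.float64(-0.4845103364964649)) (np.float64(-0.6457389061520508), np.float64(-0.2706445502609139)) (np.float64(120.55535095404483), np.float64(-22.32887173498331))
button [0.46715321 0.12044466 0.098     ] (np.float64(156.45567917176635), np.float64(65.65777197129414))
button [0.46836788 0.12013165 0.103     ] (np.float64(156.09836641305557), np.float64(64.4553898514218))
```

```bash
python3 - <<'E'
from h import *
print(tomove([.4687,.1201,.135],np.radians(92.2)))
E
```

```text
(array([ 95.1, -66.1,  53.4]), array([ 0.006 ,  0.0003, -0.0001]))
```

Emit:
play_rows(moves=[{"claw": 0,"linear": [50,-30,0],"turn": [0.006,0,0]},{"claw": 0,"linear": [95,-66,0],"turn": [0.006,0,0]},{"claw": 0,"linear": [95,-66,20],"turn": [0.006,0,0]},{"claw": 0,"linear": [95,-66,53],"turn": [0.006,0,0]},{"claw": 0,"linear": [95,-66,53],"turn": [0.006,0,0]},{"claw": 0,"linear": [95,-66,53],"turn": [0.006,0,0]},{"claw": 0,"linear": [95,-66,53],"turn": [0.006,0,0]},{"claw": 0,"linear": [95,-66,53],"turn": [0.006,0,0]}])

```text
time_s: 42.98
ee_pos: [0.4692, 0.1199, 0.1361]
eef_rot: [3.14, 0.0, 1.609]
force: [0.1, -0.4, 0.1]
grip_width: 0.0009
```

```bash
python3 - <<'E'
from h import *
print(tomove([.4687,.1201,.11],np.radians(92.2)))
im,T=snap("wrist","w22");s,_=snap("scene","s22");crop(s,"s22c",300,150,440,290,5)
o=get_obs();print(o['ee_pos'],o['force'],o['grip_width'])
E
```

```text
(array([ 0.2, -0.5, 26.1]), array([ 0.0012,  0.0002, -0.0002]))
[0.46900742 0.11992888 0.1357688 ] [-0.32214896  0.4432485  -0.51475643] 0.0002201094522910395
```

View pics/w22.png

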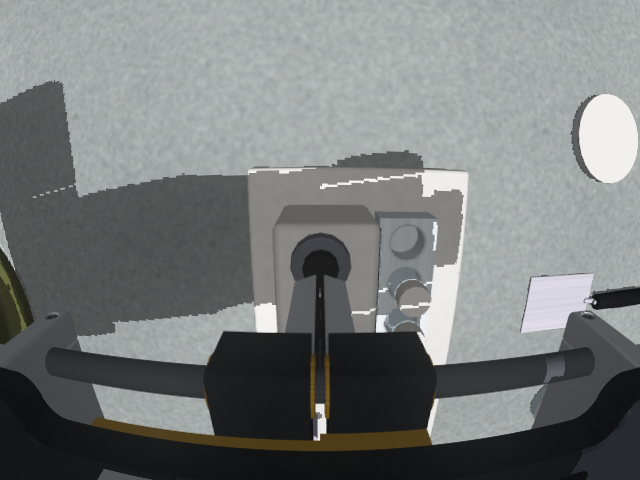

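View pics/s22c.png

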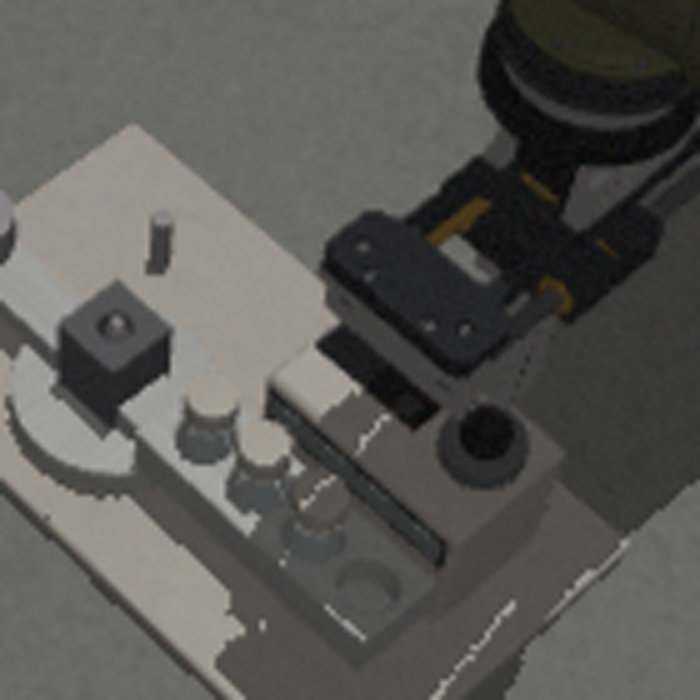

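Emit:
play_rows(moves=[{"claw": 0,"linear": [0.2,-0.4,15],"turn": [0.001,0,0]},{"claw": 0,"linear": [0.2,-0.4,24],"turn": [0.001,0,0]},{"claw": 0,"linear": [0.2,-0.4,28],"turn": [0.001,0,0]},{"claw": 0,"linear": [0.2,-0.4,31],"turn": [0.001,0,0]},{"claw": 0,"linear": [0.2,-0.4,31],"turn": [0.001,0,0]}])

```text
time_s: 43.7
ee_pos: [0.4686, 0.1201, 0.1048]
eef_rot: [-3.141, 0.0, 1.609]
force: [-2.9, 0.9, 3.1]
grip_width: 0.0005
```

Emit:
play_rows(moves=[{"claw": 0,"linear": [0,0,1],"turn": [0,0,0]},{"claw": 0,"linear": [0,0,2],"turn": [0,0,0]},{"claw": 0,"linear": [0,0,2],"turn": [0,0,0]}])

```text
time_s: 44.08
ee_pos: [0.4687, 0.1201, 0.104]
eef_rot: [3.141, 0.0, 1.609]
force: [-7.9, -1.8, 16.0]
grip_width: 0.0009
```

```bash
python3 - <<'E'
from h import *
o=get_obs();print(o['ee_pos'],o['force'],o['moment'])
s,_=snap("scene","s23");crop(s,"s23c",350,190,440,280,8);im,T=snap("wrist","w23");crop(im,"w23c",250,200,400,340,5)
E
```

```text
[0.46874347 0.12014225 0.10397511] [-7.90485598 -1.83907713 16.01292567] [-0.38554818  1.63684487 -0.01302932]
```

View pics/s23c.png

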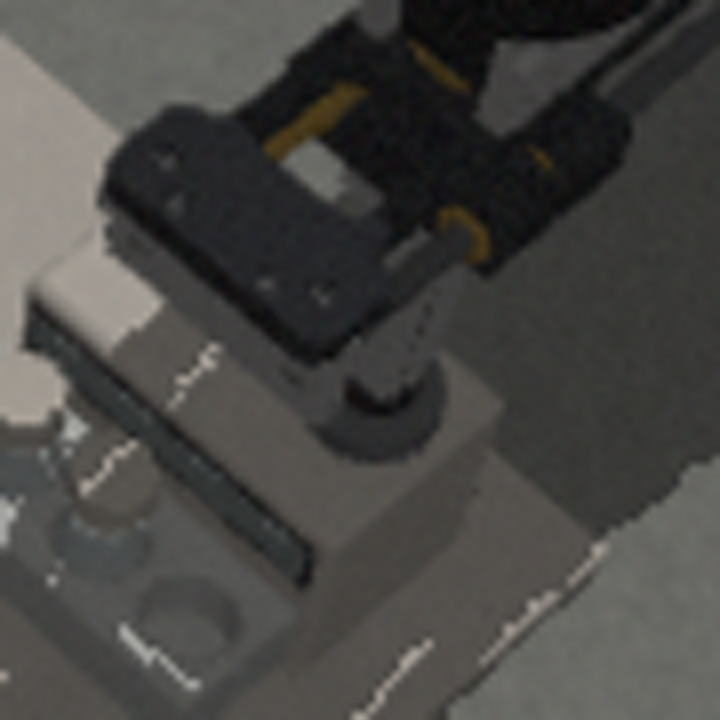

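View pics/w23c.png

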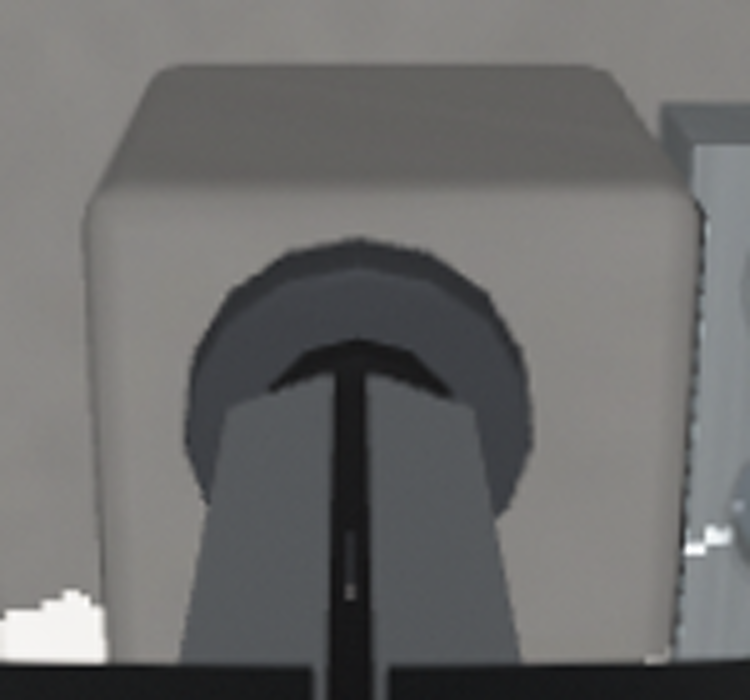

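Emit:
play_rows(moves=[{"claw": 0,"linear": [0,0,-2],"turn": [0,0,0]},{"claw": 0,"linear": [0,0,-6],"turn": [0,0,0]},{"claw": 0,"linear": [0,0,-21],"turn": [0,0,0]},{"claw": 0.425,"linear": [0,-26,-21],"turn": [0,0,0]},{"claw": 0.425,"linear": [0,-26,-21],"turn": [0,0,0]},{"claw": 0.425,"linear": [0,-26,-21],"turn": [0,0,0]},{"claw": 0.425,"linear": [0,-26,-21],"turn": [0,0,0]},{"claw": 0.425,"linear": [0,-26,-21],"turn": [0,0,0]}])

```text
time_s: 45.18
ee_pos: [0.443, 0.1191, 0.1249]
eef_rot: [3.141, 0.0, 1.609]
force: [-1.3, 0.8, 0.4]
grip_width: 0.0398
```

```bash
python3 - <<'E'
from h import *
o=get_obs();print(o['ee_pos'],o['force'],o['grip_width'])
im,T=snap("wrist","w24");crop(im,"w24c",270,200,420,340,5)
for z in(.1,.104,.108): print(proj("wrist",[.4688,.1201,z],T))
for y in(.020,.0325): print(proj("wrist",(T@[0,y,0,1])[:3],T))
print(tomove([.4688-.0262,.1191,.112],np.radians(92.2)))
E
```

```text
[0.44304141 0.11914852 0.12489365] [-1.29522085  0.81554822  0.4116846 ] 0.0397573893111709
[365.53932025 272.34916658]
[366.33564856 274.74346108]
[367.15874185 277.22166473]
[360.10612711 288.77496426]
[383.49530097 288.49758509]
(array([-0. , -0.3, 12.9]), array([ 0.0001,  0.0002, -0.0002]))
```

View pics/w24c.png

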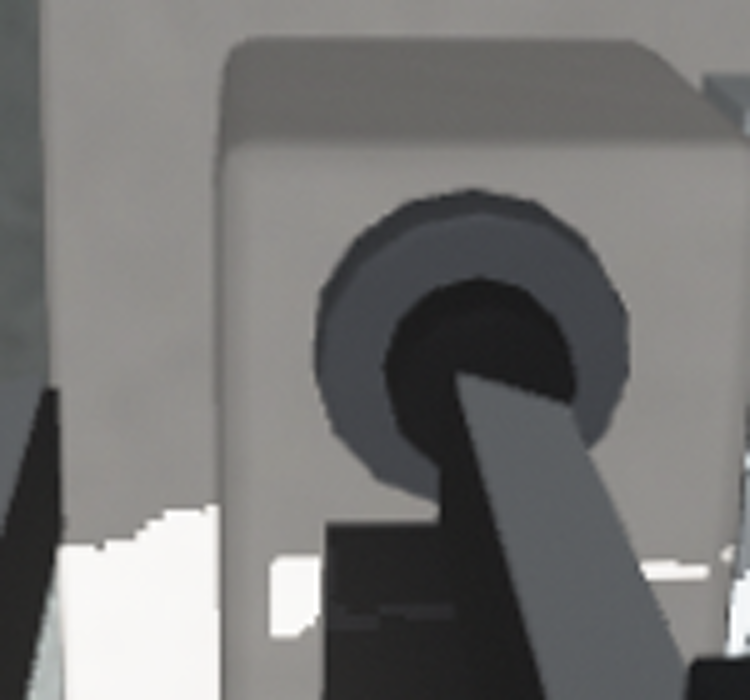

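Emit:
play_rows(moves=[{"claw": 0.425,"linear": [0,0,10],"turn": [0,0,0]},{"claw": 0.425,"linear": [0,0,14],"turn": [0,0,0]},{"claw": 0.425,"linear": [0,0,15],"turn": [0,0,0]},{"claw": 0.425,"linear": [0,0,15],"turn": [0,0,0]}])

```text
time_s: 45.72
ee_pos: [0.4429, 0.1191, 0.1099]
eef_rot: [-3.142, 0.0, 1.609]
force: [-1.3, -0.7, 1.3]
grip_width: 0.04
```

Emit:
play_rows(moves=[{"claw": 0.425,"linear": [0,0,2],"turn": [0,0,0]},{"claw": 0.425,"linear": [0,0,2],"turn": [0,0,0]}])

```text
time_s: 45.98
ee_pos: [0.4431, 0.1192, 0.108]
eef_rot: [3.141, 0.0, 1.609]
force: [-1.0, -0.4, 2.0]
grip_width: 0.0397
```

Emit:
play_rows(moves=[{"claw": 0.425,"linear": [0,0,2],"turn": [0,0,0]},{"claw": 0.425,"linear": [0,0,2],"turn": [0,0,0]}])

```text
time_s: 46.22
ee_pos: [0.4431, 0.1192, 0.1059]
eef_rot: [3.141, 0.0, 1.609]
force: [-1.1, -0.8, 3.0]
grip_width: 0.0401
```

Emit:
play_rows(moves=[{"claw": 0.425,"linear": [0,0,1.5],"turn": [0,0,0]},{"claw": 0.425,"linear": [0,0,2.2],"turn": [0,0,0]},{"claw": 0.425,"linear": [0,0,2.2],"turn": [0,0,0]}])

```text
time_s: 46.6
ee_pos: [0.4432, 0.1192, 0.1041]
eef_rot: [3.141, 0.0, 1.609]
force: [-3.3, -0.7, 7.8]
grip_width: 0.0398
```

Emit:
play_rows(moves=[{"claw": 0.425,"linear": [0,0,-3],"turn": [0,0,0]},{"claw": 0.425,"linear": [0,0,-10],"turn": [0,0,0]},{"claw": 0.425,"linear": [0,0,-40],"turn": [0,0,0]},{"claw": 0.425,"linear": [0,0,-90],"turn": [0,0,0]},{"claw": 0.5,"linear": [-10,-100,-110],"turn": [0,0,0]},{"claw": 0.5,"linear": [-10,-100,-110],"turn": [0,0,0]},{"claw": 0.5,"linear": [-10,-100,-110],"turn": [0,0,0]},{"claw": 0.5,"linear": [-10,-100,-110],"turn": [0,0,0]}])

```text
time_s: 47.6
ee_pos: [0.3441, 0.1055, 0.2142]
eef_rot: [3.14, 0.0, 1.609]
force: [-0.4, 0.0, 0.4]
grip_width: 0.0469
```

```bash
python3 - <<'E'
from h import *
o=get_obs();print(o['ee_pos'],o['force'],o['grip_width'],o['joint_vel'].round(3))
s,_=snap("scene","s25");t,_=snap("top","t25");crop(t,"t25c",220,210,420,350,4);crop(s,"s25c",270,150,440,320,4)
E
```

```text
[0.34407115 0.10546614 0.21418808] [-0.41430507  0.03203895  0.44272138] 0.04692092793972543 [-0.     0.025 -0.005  0.001 -0.001  0.001]
```

View pics/t25c.png

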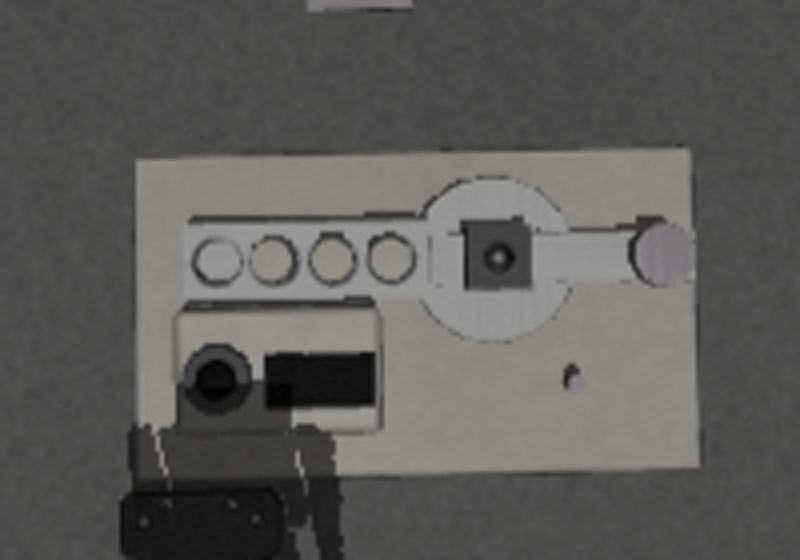

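View pics/s25c.png

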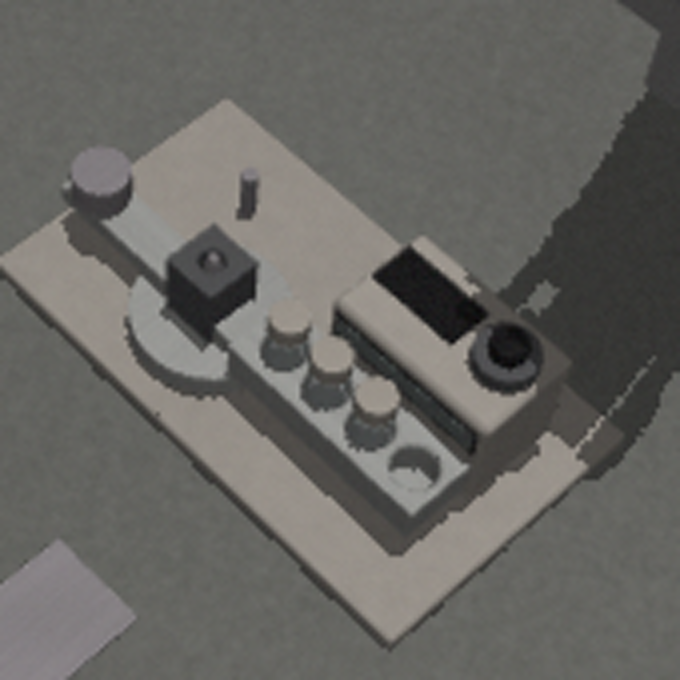

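View pics/s25.png

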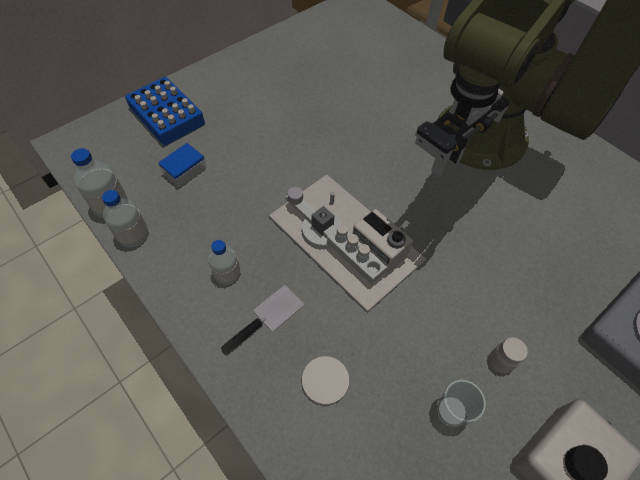

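```bash
python3 - <<'E'
from h import *
print(hand_in())
E
```

```text
the job is handed in; nothing more can be done
None
```

The job is done and handed in after about 48 s of robot time. `hand_in()` gave no verdict.

**What I did**
- **Arm turned round:** I lifted the arm off the pin and turned it end for end. The last joint's range would not allow the full turn in one grip. I rested the arm on the pin about 90° out and took a fresh grip. Then I raised it only about 32 mm, with the pin still in the hub, turned it the rest of the way and seated it about 40° out from the reader.
- **Vials:** I found three vials on the bench and stood them upright in bores 1, 2 and 3. Bore 4 stays empty. None was knocked aside that I noticed.
- **Swing and start:** I swung the loaded arm to the reader by its hub, let go, then pressed the start button.

**Last checks**
- **Arm angle:** the arm measured 92.0° and the station about 92.2°. The gap to the face came out at about 4 mm against the nominal 3 mm, which is within camera error.
- **Vials seated:** the fingers reached the expected height at each bore without resistance. The caps looked level with each other, and no vial was left on the bench.
- **Button:** I pressed it twice. With closed fingers, the first press reached 16 N with some sideways force, so I couldn't tell button from housing. The second, with one finger, showed the spring building up and then a firm stop at 7.8 N, above the 4 N needed.
- **Hands off:** the gripper was clear of everything at the end, and the other things on the bench looked unmoved.

**Disagreements:** the wrist camera read about 1.5 mm off along one tool axis. It also differed from the fixed cameras by 2–4 mm on vial positions. I measured vials and bores in the same wrist view so the error cancelled.

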